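# Put the clean topping tubs away in the rack drawer

## Robot

A 6-joint arm with a two-finger parallel gripper is mounted at the origin on the work surface. World frame = base frame: x ahead of the robot, y to its left, z up, the work surface at z = 0. Lengths are in m, angles in rad, forces in N, time in s.
With the tool pointing down it reaches from about 0.375 to 0.975 m from the base axis. Payload 3.8 kg.
Tool frame: the origin (TCP) lies at the very end of the fingers, on their centre line; the grasp point (between the pads) lies 19 mm behind it; z points along the fingers, y is the direction in which the jaws open and shut (so a half turn about z gives the same grasp; the last joint's range is limited). The gripper opens to 85 mm and grips with 20 to 120 N. Pads are 22 mm wide; open, the fingers measure 114 mm over their backs; the gripper's body (76 mm by 85 mm) begins 54 mm behind the grasp point. The pads swing forward as they close: fully open they stand 13 mm farther back than shut.
Start: joints at [-1.384, 0.264, 1.604, -0, 1.274, -0.037], TCP at [0.15, -0.658, 0.231] pointing down, gripper open.
Joint ranges: [-2.63, 2.63], [-0.94, 2.18], [0.31, 2.57], [-1.31, 4.45], [0, 2.66], [-2.55, 2.55]. Speed limits (rad/s): [2.57, 2.57, 3.14, 3.14, 3.14, 3.14].

## Interface

Orientations are given as a rotation vector (axis times angle).
In Python, from workcell import status, read_camera, camera_info, order gives the robot as it stands.
- The arm moves only by the tool move_arm, never from a script. Its argument "deltas" is a list of rows, each a list of 3 entries, a list of its own where there are three numbers: the turn, a rotation vector about the world's x, y, z as a fraction of full scale, then the shift along the world's x, y, z as a fraction of full scale, then the closure, from -1 (fully open) to 1 (shut), so that 0 is half open. A call has 1 to 20 rows; each row is the pose to reach, as a shift and turn from the pose commanded when the call began; what a row does not reach only later rows make up. Full scale, the value 1, is 0.1 m for a shift and pi/2 rad for a turn. A row lasts 1/8 s, in which the tool goes at most 62.5 mm and 10.7 degrees, less where a joint would pass 70% of its speed; a pose out of reach is approached as far as the arm can. A call with a number of a shift or a turn outside -1 to 1 is refused whole. A call with a gripper value outside its range is refused whole. The fingers move at their own pace and stop on an object; "grip_force" is the grip in N (left out, the last holds). Time passes only in rows, so rows that repeat a pose let the fingers close. It gives the time, the measured TCP pose, the force and the opening at its end, in the units of the state.
- status.read_state(): the state, without advancing time (a new reading comes with each control period).
- read_camera(name): name is "scene" or "top" or "wrist"; returns (picture, depth): 420x560x3 uint8, red, green, blue; 420x560 float32, m along the optical axis (not along the pixel's ray), 0 where there is no reading.
- camera_info(name): a dict with "K" (3x3 intrinsics, pixels), "R" (3x3) and "t" (3): a world point X has camera coordinates R X + t. Camera axes: x right, y down, z forward; pixel columns grow to the right and rows downward; lengths in m; the calibration is good to about 2 mm. A picture is of the moment at which its call begins: read the wrist's pose just before it. camera_info takes no time and is no camera call; for the wrist camera it gives the pose at the moment of the call.
- order.finish_job(): hands the job in, once; it reports no verdict.
The state is a dict: "time": time; "q": joint angles; "joint_vel": joint speeds; "joint_torque": joint torques, N m; "tool_pos": TCP position; "tcp_rot": TCP orientation; "wrist_force": force on the tool from outside, world axes, zero at the start; "torque": the same for the moment, N m; "width": opening from 0.0 (shut) to 1.0 (fully open).
Only numpy, scipy, OpenCV 4.12 (cv2) and the standard library are available. Lean on these libraries where they do the work, as an engineer would, in place of code of your own. Each camera call takes 0.05 s, during which the arm holds its last target. There are 200 camera calls.

## Task

Put the clean topping tubs away: pull the rack drawer out by its handle until its slides lock, and nest every tub that stands on the bench, upright and fully down, on the stack of its own colour in the drawer. Then press the red release and push the drawer gently back until it is fully home. Leave the two bottom tubs in their places and the other things on the bench where they are.

Things in the scene. Friction and masses are not known exactly. Their poses are not given: they have to be found in the camera images.
- rack: fixed open rack of slotted aluminium posts at the back of the bench: 460 mm wide, 205 deep, 242 high, open in front and on top. Origin at bench height, middle between the front ends of its slide rails (30 mm in front of the posts); x points from the front into the rack, y to its left seen from the robot, z up.
- drawer (a joint): how far the drawer (low steel pan on telescopic slides, grey front plate) is drawn out along the rack's -x, m: 0 fully home, 0.165 end stop. Slides drag 2 N; the catch adds about 5 N over the last 25 mm. At 0.160 the sprung catch snaps behind its keeper: locked, it cannot go in past 0.160 until the red release is pressed.
- handle (a point): middle of the drawer's black bar handle: round bar 12 mm thick, 130 mm long along the rack's y, 85 mm above the bench, 45 mm off the front plate (gap 39 mm behind the bar), a bracket at each end. The front plate is 342 mm wide, from 32 to 100 mm above the bench. Moves with the drawer.
- release (a joint): angle of the red release paddle (sprung rocker), rad: 0 at rest, 0.11 fully down (paddle 11 mm lower). Above 0.08 the catch is clear; takes about 6 N. It springs back when let go: hold it down while the drawer starts inwards; with the drawer under 0.145 out no more holding is needed. It also lifts as the catch rides over the keeper.
- release_top (a point): middle of the top face of the red release paddle, 38 (rack x) by 42 mm (rack y), 85 mm above the bench at rest, in front of the front plate, left of the handle (146 mm from its middle), free from above. The front plate is 21 mm behind this point (rack +x) and 15 mm taller, so a finger holding the paddle down can push the drawer in against the plate. Moves with the drawer.
- place_left (a point): middle of the left stack place on the drawer's floor (45 mm above the bench): a well of dark steel sheet 45 mm high, 100 x 60 mm inside, long side along the rack's x, with a locating rim 86 x 46 mm on its floor. A bottom tub stands in it, its top 27 mm above the well. Moves with the drawer.
- place_right (a point): the same, the right stack place, 124 mm to the right of the left one.
- blue0_center (a point): centre, half-way up, of the bottom tub of the blue stack, in one of the two places in the drawer (which one varies). All tubs are alike, of plastic, open on top: 104 mm long (x), 64 wide (y), 72 high, 0.11 kg. The top 16 mm is an upright collar 104 x 64 mm (99 x 59 inside); below it the walls taper to a base of 80 x 40 mm.
- yellow0_center (a point): the same for the bottom tub of the yellow stack, in the other place. Nested in another, long sides together, either way round, a tub rests on stacking lugs inside, 32 mm higher than the tub below, with 2.5 mm of play all round; a gap of 16 mm stays between its collar and the rim below.
- blue1_center (a point): centre, half-way up, of a loose blue tub, as blue0_center; starts upright on the bench, or is absent.
- yellow1_center (a point): centre, half-way up, of a loose yellow tub, as blue0_center; starts upright on the bench, or is absent.
- blue2_center (a point): centre, half-way up, of a loose blue tub, as blue0_center; starts upright on the bench, or is absent.
- yellow2_center (a point): centre, half-way up, of a loose yellow tub, as blue0_center; starts upright on the bench, or is absent.
- blue3_center (a point): centre, half-way up, of a loose blue tub, as blue0_center; starts upright on the bench, or is absent.
- yellow3_center (a point): centre, half-way up, of a loose yellow tub, as blue0_center; starts upright on the bench, or is absent.
- spoon: bystander, to be left alone: white spoon with black handle, 160 mm, lying on the bench; origin at its underside
- jar: bystander, to be left alone: amber jar, 72 mm across, 85 mm high; origin at its underside
- caddy: bystander, to be left alone: white box with grey lid, 104 x 89 x 77 mm; origin at its underside
- tamper: bystander, to be left alone: steel tamper, 54 mm across, 80 mm high; origin at its underside
- driver: bystander, to be left alone: screwdriver, 170 mm, lying on the bench; origin at its underside
- can: bystander, to be left alone: can, 66 mm across, 75 mm high; origin at its underside
There are look-alikes about, which are no part of the job. What is shaped like the part that bears yellow3_center but pink is not meant.

How it is judged:
By the outcome, as a careful person would: the job done as asked, in the order asked, and still so for the second after the job is handed in, with the robot touching nothing.
Of blue1, yellow1, blue2, yellow2, blue3, yellow3 only 4 to 6 are there at a start; the rules pass over those that are not, and their reading is None.
At some moment in a run one of blue1, yellow1, blue2, yellow2, blue3, yellow3 may be knocked a few centimetres aside while the robot is not near it.
It also fails if it takes over 210 s, if anything falls off the work surface, if the arm or the gripper's body presses on something with over 40 N, if the wrist force passes 120 N, or if a joint passes its speed limit or range.

## Working session

There is one attempt and no reset: what is moved stays moved. The work goes in short steps, Python scripts to look and compute and a tool call to move; the robot and the scene stay as the last step left them, time stands still between calls to the robot, and variables do not carry over. Pictures are saved under pics/ and viewed, about 12 in all and at most 16, crops included, and the job is handed in when it is done.

Besides the shell and the picture viewer there is one more tool, called after "Call:" by a JSON object that holds its "api" and its "payload". move_arm: Moves the arm, as the interface text tells. Its arguments: {"type":"object","properties":{"deltas":{"type":"array","items":{"type":"array"}},"grip_force":{"type":"number"}},"required":["deltas"]}

```bash
mkdir -p pics; ls; cat > h.py <<'E'
import numpy as np, cv2
from workcell import status, read_camera, camera_info, order
def snap(n, f=None):
    ci=camera_info(n); im,d=read_camera(n)
    if f: cv2.imwrite('pics/'+f, im[:,:,::-1])
    return im,d,ci
def world(ci,u,v,d):
    K=np.array(ci['K']);R=np.array(ci['R']);t=np.array(ci['t'])
    r=np.stack([(u-K[0,2])/K[0,0],(v-K[1,2])/K[1,1],np.ones_like(u,dtype=float)],-1)*np.asarray(d)[...,None]
    return (r-t)@R
def cloud(d,ci):
    v,u=np.mgrid[:d.shape[0],:d.shape[1]]
    return world(ci,u.astype(float),v.astype(float),d)
def plane(ci,u,v,z):
    K=np.array(ci['K']);R=np.array(ci['R']);t=np.array(ci['t'])
    c=-R.T@t; r=R.T@np.array([(u-K[0,2])/K[0,0],(v-K[1,2])/K[1,1],1]); return c+r*(z-c[2])/r[2]
E
python3 - <<'E'
from h import *
for n in('scene','top','wrist'):
    im,d,ci=snap(n,n+'0.png'); np.savez(n+'0.npz',im=im,d=d,**{k:np.array(ci[k]) for k in 'KRt'})
    print(n,np.round(-np.array(ci['R']).T@ci['t'],3),np.array(ci['K'])[0],np.array(ci['R']).round(2).tolist())
print(status.read_state())
a=cv2.imread('pics/top0.png');
E
```

```text
pics
scene [1.191 0.907 0.881] [381.31993209   0.         279.46165234] [[-0.81, 0.59, 0.01], [0.34, 0.48, -0.81], [-0.48, -0.65, -0.58]]
top [0.269 0.012 1.447] [504.6644077    0.         272.44004034] [[0.03, -1.0, 0.02], [-0.98, -0.03, -0.19], [0.19, -0.02, -0.98]]
wrist [ 0.231 -0.639  0.372] [295.36844357   0.         279.19614576] [[0.22, -0.97, -0.0], [-0.92, -0.21, 0.32], [-0.32, -0.07, -0.95]]
{'time': 0.15, 'q': array([-1.38389216e+00,  2.64601291e-01,  1.60508844e+00, -1.82955364e-05,
        1.27370630e+00, -3.68938699e-02]), 'joint_vel': array([-0.00244695, -0.00068864, -0.00559268,  0.0007314 , -0.00016861,
       -0.00039795]), 'joint_torque': array([ 1.26641567e-04, -5.15906560e+01, -3.67960060e+01, -1.11750933e-04,
        8.08064797e-03, -1.83905320e-05]), 'tool_pos': array([ 0.14969373, -0.65759434,  0.23021855]), 'tcp_rot': array([-3.12015790e+00, -3.50615676e-01,  2.39528665e-04]), 'wrist_force': array([ 0.26289386,  0.3452964 , -0.4016718 ]), 'torque': array([ 0.0162846 , -0.02017341,  0.00753064]), 'width': 0.9969827401220813}
```

View pics/top0.png

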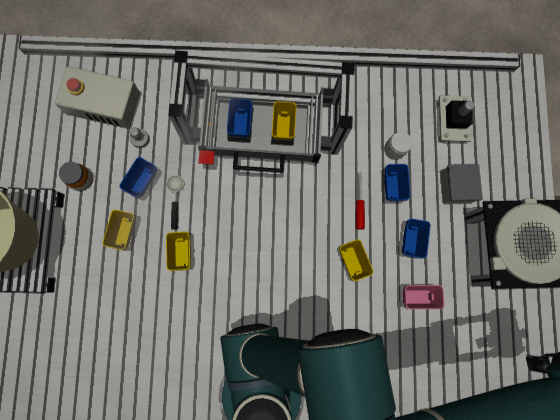

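View pics/scene0.png

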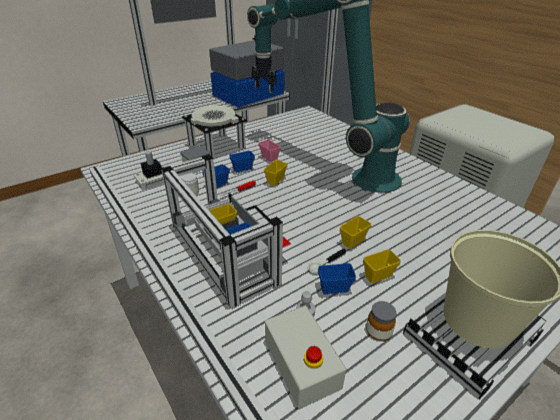

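Loose candidates in the top view are blue (138,177), (397,183), (416,238) and yellow (119,230), (178,251), (355,259). The pink one at (423,296) is the decoy. The drawer holds blue on the left (240,118) and yellow on the right (284,120). The handle is at (259,165) and the red release at (206,157).

```bash
cat >> h.py <<'E'
from scipy import ndimage
def tubs(im,d,ci,zlo=0.055,zhi=0.2,amin=60):
    """rim blobs: list of colour, centre, long-axis yaw, dims, ztop"""
    hsv=cv2.cvtColor(im,cv2.COLOR_RGB2HSV); P=cloud(d,ci); out=[]
    for c,(lo,hi) in dict(blue=(100,125),yellow=(17,34),pink=(150,179)).items():
        m=(hsv[...,0]>=lo)&(hsv[...,0]<=hi)&(hsv[...,1]>110)&(hsv[...,2]>40)&(d>0)
        m=cv2.morphologyEx(m.astype(np.uint8),cv2.MORPH_CLOSE,np.ones((3,3)))
        L,n=ndimage.label(m)
        for i in range(1,n+1):
            k=L==i
            if k.sum()<amin: continue
            p=P[k&(d>0)]; zt=np.percentile(p[:,2],97)
            q=p[p[:,2]>zt-0.014]
            if len(q)<15: continue
            (x,y),(a,b),th=cv2.minAreaRect((q[:,:2]*1000).astype(np.float32))
            if a<b: a,b,th=b,a,th+90
            th=(th+90)%180-90
            vu=np.argwhere(k).mean(0)[::-1].round()
            out.append((c,x/1000,y/1000,th,a,b,zt,vu,np.median(hsv[k],0)))
    return out
def show(ts):
    for c,x,y,th,a,b,z,vu,h in ts: print(c,'xy %.4f %.4f yaw %.1f  %.0fx%.0f ztop %.3f'%(x,y,th,a,b,z),vu,h)
E
python3 - <<'E'
from h import *
z=np.load('top0.npz'); ci={k:z[k] for k in 'KRt'}
show(tubs(z['im'],z['d'],ci))
P=cloud(z['d'],ci); hsv=cv2.cvtColor(z['im'],cv2.COLOR_RGB2HSV)
m=((hsv[...,0]<8)|(hsv[...,0]>172))&(hsv[...,1]>150)&(hsv[...,2]>80)
L,n=ndimage.label(m)
for i in range(1,n+1):
    if (L==i).sum()>30: print('red',np.argwhere(L==i).mean(0)[::-1].round(),(L==i).sum(),np.median(P[L==i],0).round(4), np.ptp(P[L==i],0).round(3))
for u,v in [(180,57),(348,68),(175,140),(340,150),(259,155),(237,160),(259,170),(284,165),(259,152)]: print(u,v,P[v,u].round(4))
big=cv2.resize(z['im'][40:190,150:370,::-1],None,fx=3.6,fy=3.6,interpolation=cv2.INTER_CUBIC); cv2.imwrite('pics/rack0.png',big)
E
```

```text
blue xy 0.7519 0.0874 yaw -2.0  106x64 ztop 0.120 [239. 117.] [109. 212.  69.]
blue xy 0.5823 0.3649 yaw -26.9  103x66 ztop 0.076 [137. 176.] [110. 187.  64.]
blue xy 0.5919 -0.3618 yaw 2.2  105x66 ztop 0.074 [397. 182.] [108. 228.  62.]
blue xy 0.4356 -0.4120 yaw -6.4  104x66 ztop 0.074 [416. 238.] [108. 226.  62.]
yellow xy 0.8234 0.5431 yaw -33.9  43x28 ztop 0.111 [78. 89.] [ 22. 158. 129.]
yellow xy 0.7478 -0.0362 yaw -2.0  107x64 ztop 0.120 [284. 120.] [ 24. 255.  93.]
yellow xy 0.4334 0.4059 yaw -11.1  104x65 ztop 0.075 [118. 230.] [ 23. 174.  90.]
yellow xy 0.3807 0.2403 yaw 4.6  104x65 ztop 0.076 [178. 251.] [ 26.  255.  106.5]
yellow xy 0.3709 -0.2441 yaw 21.8  103x65 ztop 0.074 [356. 260.] [ 25. 255. 107.]
pink xy 0.2777 -0.4269 yaw -88.4  103x56 ztop 0.072 [426. 296.] [172. 130.  81.]
red [206. 157.] 186 [0.6416 0.175  0.0863] [0.391 0.185 1.368]
red [360. 215.] 232 [ 0.5018 -0.2643  0.0239] [0.277 0.29  1.433]
180 57 [0.8588 0.237  0.2459]
348 68 [ 0.8483 -0.1935  0.2403]
175 140 [0.7126 0.2805 0.0044]
340 150 [ 0.7002 -0.2104  0.0009]
259 155 [0.6573 0.0295 0.0683]
237 160 [0.6346 0.0897 0.0906]
259 170 [0.6091 0.0278 0.0868]
284 165 [ 0.6478 -0.0444  0.0027]
259 152 [0.657  0.0294 0.1001]
```

View pics/rack0.png

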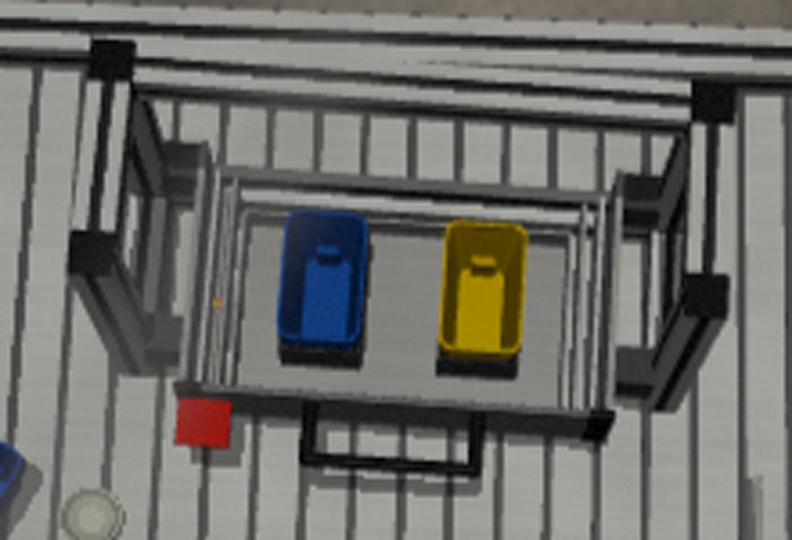

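Call:
{"api": "move_arm", "payload": {"deltas": [[[0,0,0.12],[0.66,0.98,0],0],[[0,0,0.12],[0.66,0.98,0],0],[[0,0,0.12],[0.66,0.98,0],0]], "grip_force": 40}}

```text
time: 0.52
tool_pos: [0.2175, -0.5569, 0.2307]
tcp_rot: [-3.072, -0.648, -0.001]
wrist_force: [-0.8, 0.1, 0.6]
width: 0.495
```

Call:
{"api": "move_arm", "payload": {"deltas": [[[0,0,0.12],[0.66,0.98,0],0],[[0,0,0.12],[0.66,0.98,0],0],[[0,0,0.12],[0.66,0.98,0],0]]}}

```text
time: 0.9
tool_pos: [0.283, -0.4602, 0.2312]
tcp_rot: [-2.999, -0.934, -0.0]
wrist_force: [-0.3, -1.0, 0.4]
width: 0.504
```

Call:
{"api": "move_arm", "payload": {"deltas": [[[0,0,0.12],[0.66,0.98,0],0],[[0,0,0.12],[0.66,0.98,0],0],[[0,0,0.12],[0.66,0.98,0],0]]}}

```text
time: 1.27
tool_pos: [0.349, -0.3631, 0.2314]
tcp_rot: [2.898, 1.213, 0.0]
wrist_force: [-0.6, -0.3, 0.7]
width: 0.501
```

Call:
{"api": "move_arm", "payload": {"deltas": [[[0,0,0.12],[0.66,0.98,0],0],[[0,0,0.12],[0.66,0.98,0],0],[[0,0,0.12],[0.66,0.98,0],0]]}}

```text
time: 1.65
tool_pos: [0.4151, -0.2657, 0.2314]
tcp_rot: [2.771, 1.48, 0.0]
wrist_force: [-0.7, -1.2, -0.1]
width: 0.502
```

Call:
{"api": "move_arm", "payload": {"deltas": [[[0,0,0.12],[0.66,0.98,0],0],[[0,0,0.12],[0.66,0.98,0],0],[[0,0,0.12],[0.66,0.98,0],0]]}}

```text
time: 2.02
tool_pos: [0.4813, -0.1681, 0.2313]
tcp_rot: [2.619, 1.733, 0.0]
wrist_force: [0.3, -0.8, 0.3]
width: 0.499
```

Call:
{"api": "move_arm", "payload": {"deltas": [[[0,0,0.12],[0.66,0.98,0],0],[[0,0,0.12],[0.66,0.98,0],0],[[0,0,0.12],[0.66,0.98,0],0]]}}

```text
time: 2.4
tool_pos: [0.5474, -0.0705, 0.2311]
tcp_rot: [2.446, 1.971, -0.0]
wrist_force: [-1.2, 0.0, 0.2]
width: 0.504
```

Call:
{"api": "move_arm", "payload": {"deltas": [[[0,0,0.12],[0.6,0.95,-0.3],0],[[0,0,0.12],[0.6,0.95,-0.3],0],[[0,0,0.12],[0.6,0.95,-0.3],0]]}}

```text
time: 2.78
tool_pos: [0.6061, 0.024, 0.1993]
tcp_rot: [-2.25, -2.191, 0.004]
wrist_force: [-1.1, 0.2, -0.2]
width: 0.502
```

```bash
cat >> h.py <<'E'
from scipy.spatial.transform import Rotation as Ro
def pose():
    s=status.read_state(); R=Ro.from_rotvec(s['tcp_rot']).as_matrix()
    print('t %.2f tcp %s toolx %.2f tilt %s F %s w %.3f q1 %.0f q6 %.0f'%(s['time'],np.round(s['tool_pos'],4),np.degrees(np.arctan2(R[1,0],R[0,0])),np.round(R[:2,2],4),np.round(s['wrist_force'],1),s['width'],*np.degrees(s['q'][[0,5]])))
    return s
E
python3 - <<'E'
from h import *
pose(); im,d,ci=snap('wrist','w1.png'); P=cloud(d,ci)
m=(im.max(2)<60)&(abs(P[...,2]-0.088)<0.008)&(abs(P[...,0]-.61)<.03)&(abs(P[...,1]-.03)<.08)
q=P[m]; print(len(q), np.median(q,0), cv2.minAreaRect((q[:,:2]*1000).astype(np.float32)))
E
```

```text
t 2.77 tcp [0.6061 0.024  0.1993] toolx 88.48 tilt [-0.0028 -0.0008] F [-1.1  0.2 -0.2] w 0.502 q1 -0 q6 1
2356 [0.61378233 0.03960235 0.08910111] ((622.979736328125, 28.367931365966797), (140.40379333496094, 34.8845329284668), 89.29767608642578)
```

View pics/w1.png

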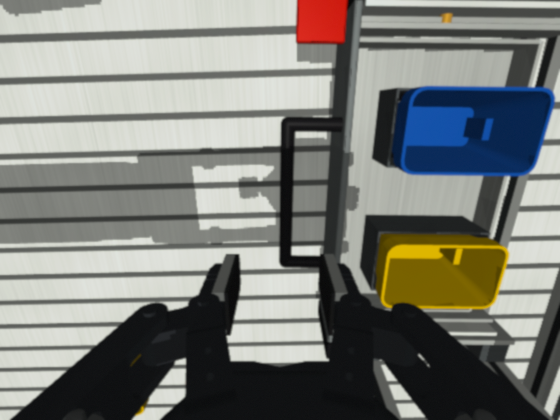

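The wrist view shows the handle bar at columns ~287, rows 118–265, as expected. Next: descend and grip.

Call:
{"api": "move_arm", "payload": {"deltas": [[[0,0,0],[0.06,0.06,-0.5],0],[[0,0,0],[0.06,0.06,-1.0],0],[[0,0,0],[0.06,0.06,-1.0],0]]}}

```text
time: 3.2
tool_pos: [0.6071, 0.0278, 0.097]
tcp_rot: [-2.25, -2.184, 0.013]
wrist_force: [-0.9, 0.0, 0.2]
width: 0.499
```

Call:
{"api": "move_arm", "payload": {"deltas": [[[0,0,0],[0,0,-0.32],0],[[0,0,0],[0,0,-0.32],0],[[0,0,0],[0,0,-0.32],1],[[0,0,0],[0,0,-0.32],1],[[0,0,0],[0,0,-0.32],1],[[0,0,0],[0,0,-0.32],1],[[0,0,0],[0,0,-0.32],1]]}}

```text
time: 4.08
tool_pos: [0.6123, 0.0303, 0.0721]
tcp_rot: [2.25, 2.19, 0.0]
wrist_force: [-4.0, -2.8, 6.0]
width: 0.125
```

```bash
python3 -c "
from h import *
pose()"
```

```text
t 4.08 tcp [0.6123 0.0303 0.0721] toolx 88.43 tilt [ 0.0013 -0.0009] F [-4.  -2.8  6. ] w 0.125 q1 1 q6 2
```

Call:
{"api": "move_arm", "payload": {"deltas": [[[0,0,0],[-0.2,0.007,0],1],[[0,0,0],[-0.4,0.014,0],1],[[0,0,0],[-0.6,0.021,0],1],[[0,0,0],[-0.8,0.028,0],1],[[0,0,0],[-0.8,0.028,0],1]]}}

```text
time: 4.7
tool_pos: [0.532, 0.0333, 0.0721]
tcp_rot: [2.25, 2.19, 0.002]
wrist_force: [-1.9, -1.4, 5.5]
width: 0.122
```

Call:
{"api": "move_arm", "payload": {"deltas": [[[0,0,0],[-0.2,0.007,0],1],[[0,0,0],[-0.4,0.014,0],1],[[0,0,0],[-0.5,0.018,0],1],[[0,0,0],[-0.6,0.021,0],1],[[0,0,0],[-0.7,0.025,0],1],[[0,0,0],[-0.75,0.026,0],1],[[0,0,0],[-0.8,0.028,0],1],[[0,0,0],[-0.83,0.029,0],1],[[0,0,0],[-0.83,0.029,0],1],[[0,0,0],[-0.83,0.029,0],1]]}}

```text
time: 5.95
tool_pos: [0.4519, 0.0363, 0.072]
tcp_rot: [2.248, 2.188, 0.006]
wrist_force: [0.8, -2.7, 8.1]
width: 0.125
```

```bash
python3 -c "
from h import *
pose(); im,d,ci=snap('top'); show([t for t in tubs(im,d,ci)])
hsv=cv2.cvtColor(im,cv2.COLOR_RGB2HSV);P=cloud(d,ci)
m=((hsv[...,0]<8)|(hsv[...,0]>172))&(hsv[...,1]>150)&(hsv[...,2]>80)&(abs(P[...,2]-.085)<.02)
print(m.sum(),np.median(P[m],0))
"
```

```text
t 5.95 tcp [0.4519 0.0363 0.072 ] toolx 88.44 tilt [ 0.0062 -0.0005] F [ 0.8 -2.7  8.1] w 0.125 q1 1 q6 3
blue xy 0.5653 0.0912 yaw 3.9  162x69 ztop 0.120 [235. 170.] [108. 220.  73.]
blue xy 0.5826 0.3651 yaw -27.5  104x65 ztop 0.074 [137. 176.] [110. 188.  66.]
blue xy 0.5922 -0.3612 yaw 1.8  105x67 ztop 0.075 [397. 182.] [108. 228.  63.]
blue xy 0.4353 -0.4119 yaw -9.2  104x67 ztop 0.074 [416. 238.] [108. 225.  64.]
yellow xy 0.8228 0.5434 yaw -36.5  42x28 ztop 0.108 [78. 89.] [ 22.  156.5 132. ]
yellow xy 0.5574 -0.0293 yaw -2.3  168x64 ztop 0.120 [281. 174.] [ 25. 255.  96.]
yellow xy 0.4334 0.4059 yaw -10.4  104x66 ztop 0.075 [118. 230.] [ 23.  173.   92.5]
yellow xy 0.3806 0.2403 yaw 4.8  104x65 ztop 0.076 [178. 251.] [ 26. 255. 109.]
yellow xy 0.3705 -0.2442 yaw 23.0  103x65 ztop 0.075 [356. 260.] [ 25. 255. 110.]
pink xy 0.2777 -0.4267 yaw -88.4  104x56 ztop 0.072 [426. 296.] [172. 129.  83.]
210 [0.48141485 0.18166464 0.08581174]
```

Call:
{"api": "move_arm", "payload": {"deltas": [[[0,0,0],[-0.02,0.001,0],1],[[0,0,0],[-0.035,0.001,0],1],[[0,0,0],[-0.035,0.001,0],1],[[0,0,0],[-0.035,0.001,0],1]]}}

```text
time: 6.5
tool_pos: [0.4482, 0.0364, 0.072]
tcp_rot: [2.248, 2.188, 0.006]
wrist_force: [1.2, -3.4, 8.3]
width: 0.116
```

Call:
{"api": "move_arm", "payload": {"deltas": [[[0,0,0],[0.03,-0.001,0],1],[[0,0,0],[0.06,-0.002,0],1],[[0,0,0],[0.08,-0.003,0],1],[[0,0,0],[0.08,-0.003,0],1]]}}

```text
time: 7.0
tool_pos: [0.4527, 0.0362, 0.072]
tcp_rot: [-2.251, -2.19, 0.003]
wrist_force: [-9.5, -1.5, 21.7]
width: 0.12
```

Call:
{"api": "move_arm", "payload": {"deltas": [[[0,0,0],[-0.03,0,0],0],[[0,0,0],[-0.03,0,0],0],[[0,0,0],[-0.03,0,0],0],[[0,0,0],[-0.03,0,0.3],0],[[0,0,0],[-0.03,0,0.9],0],[[0,0,0],[-0.03,0,0.9],0]]}}

```text
time: 7.75
tool_pos: [0.4546, 0.0365, 0.1645]
tcp_rot: [2.247, 2.186, 0.012]
wrist_force: [0.2, -1.2, -0.1]
width: 0.495
```

Call:
{"api": "move_arm", "payload": {"deltas": [[[0,0,0],[0,0,0.88],-1],[[0,0,0],[0,0,0.88],-1]]}}

```text
time: 8.0
tool_pos: [0.4514, 0.0364, 0.2497]
tcp_rot: [2.25, 2.189, 0.004]
wrist_force: [0.2, 0.0, -0.2]
width: 0.902
```

Call:
{"api": "move_arm", "payload": {"deltas": [[[0,0,-0.244],[-0.27,-0.93,0],-1],[[0,0,-0.244],[-0.27,-0.93,0],-1],[[0,0,-0.244],[-0.27,-0.93,0],-1]]}}

```text
time: 8.38
tool_pos: [0.4224, -0.058, 0.2463]
tcp_rot: [-2.63, -1.717, 0.002]
wrist_force: [-0.7, 0.6, 0.1]
width: 0.997
```

Call:
{"api": "move_arm", "payload": {"deltas": [[[0,0,-0.244],[-0.27,-0.93,0],-1],[[0,0,-0.244],[-0.27,-0.93,0],-1],[[0,0,-0.244],[-0.27,-0.93,0],-1]]}}

```text
time: 8.75
tool_pos: [0.396, -0.1503, 0.2465]
tcp_rot: [-2.908, -1.187, 0.001]
wrist_force: [-0.1, 1.9, 0.6]
width: 1.0
```

Call:
{"api": "move_arm", "payload": {"deltas": [[[0,0,-0.244],[-0.27,-0.93,0],-1],[[0,0,-0.244],[-0.27,-0.93,0],-1],[[0,0,-0.244],[-0.27,-0.93,0],-1],[[0,0,-0.244],[-0.27,-0.93,0],-1]]}}

```text
time: 9.25
tool_pos: [0.3698, -0.2413, 0.2467]
tcp_rot: [-3.078, -0.619, 0.0]
wrist_force: [0.1, -0.4, -0.3]
width: 1.0
```

```bash
cat >> h.py <<'E'
def grab(tx,ty,yaw,s=None):
    s=s or status.read_state(); R=Ro.from_rotvec(s['tcp_rot']).as_matrix(); a=np.degrees(np.arctan2(R[1,0],R[0,0]))
    dy=(yaw-a+90)%180-90
    print('need shift(/0.1)',np.round((np.array([tx,ty])-s['tool_pos'][:2])*10,3),'turn(/90)',round(dy/90,3))
E
python3 - <<'E'
from h import *
pose(); print('wrist'); im,d,ci=snap('wrist','w2.png'); show(tubs(im,d,ci,amin=400))
print('top'); im,d,ci=snap('top','t2.png'); show(tubs(im,d,ci))
E
```

```text
t 9.25 tcp [ 0.3698 -0.2413  0.2467] toolx 22.75 tilt [-0.0004  0.0016] F [ 0.1 -0.4 -0.3] w 1.000 q1 -36 q6 31
wrist
blue xy 0.5814 -0.3642 yaw 3.0  85x65 ztop 0.071 [478.  39.] [108. 231.  64.]
blue xy 0.4345 -0.4148 yaw -7.9  104x66 ztop 0.071 [440. 185.] [108. 232.  66.]
yellow xy 0.3698 -0.2463 yaw 22.6  104x64 ztop 0.071 [284. 183.] [ 24. 255.  87.]
pink xy 0.3833 -0.2815 yaw 23.4  18x1 ztop 0.178 [355. 290.] [173. 126.  96.]
pink xy 0.3991 -0.2876 yaw 57.6  7x0 ztop 0.285 [414. 293.] [173. 126.  90.]
top
blue xy 0.5926 0.0930 yaw -2.1  105x64 ztop 0.120 [235. 173.] [108. 219.  81.]
blue xy 0.5825 0.3652 yaw -27.4  103x66 ztop 0.075 [137. 176.] [110.  187.5  68. ]
blue xy 0.5269 -0.3250 yaw -29.2  263x100 ztop 0.075 [397. 182.] [108. 228.  64.]
yellow xy 0.5880 -0.0305 yaw -2.0  104x64 ztop 0.120 [280. 176.] [ 25. 255. 109.]
yellow xy 0.4335 0.4067 yaw -10.5  104x66 ztop 0.076 [118. 230.] [ 23. 173.  94.]
yellow xy 0.3807 0.2402 yaw 4.1  104x65 ztop 0.075 [178. 251.] [ 26.  255.  110.5]
yellow xy 0.3920 -0.2099 yaw -55.3  111x35 ztop 0.075 [350. 248.] [ 24. 255.  73.]
pink xy 0.2780 -0.4379 yaw -88.4  81x56 ztop 0.071 [432. 298.] [172. 131.  83.]
```

View pics/w2.png

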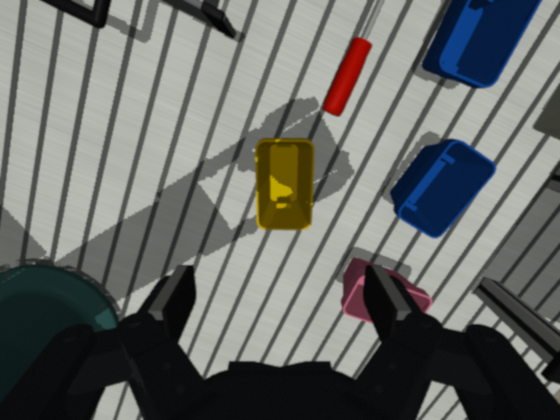

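The wrist view confirms a yellow tub at (284,183). Pink, at (385,292), is separate. Descending now.

Call:
{"api": "move_arm", "payload": {"deltas": [[[0,0,0],[0.0,-0.04,-0.5],-1],[[0,0,0],[0.0,-0.04,-1.0],-1],[[0,0,0],[0,-0.04,-1.0],-1]]}}

```text
time: 9.72
tool_pos: [0.3665, -0.2433, 0.1433]
tcp_rot: [-3.073, -0.616, 0.01]
wrist_force: [-1.1, -0.1, -0.7]
width: 1.005
```

Call:
{"api": "move_arm", "payload": {"deltas": [[[0,0,0],[0,0,-0.5],-1],[[0,0,0],[0,0,-0.9],-1],[[0,0,0],[0,0,-1.0],-1],[[0,0,0],[0,0,-1.0],-1]]}}

```text
time: 10.22
tool_pos: [0.3704, -0.2471, 0.0487]
tcp_rot: [3.08, 0.615, 0.001]
wrist_force: [0.3, -0.2, 0.2]
width: 1.004
```

Call:
{"api": "move_arm", "payload": {"deltas": [[[0,0,0],[0,0,-0.04],0],[[0,0,0],[0,0,-0.04],0],[[0,0,0],[0,0,-0.04],0],[[0,0,0],[0,0,-0.04],0]], "grip_force": 30}}

```text
time: 10.72
tool_pos: [0.3709, -0.2476, 0.0451]
tcp_rot: [3.079, 0.613, 0.004]
wrist_force: [0.9, 1.4, 7.0]
width: 0.746
```

Call:
{"api": "move_arm", "payload": {"deltas": [[[0,0,0],[0,0,0.2],0],[[0,0,0],[0,0,0.6],0],[[0,0,0],[0,0,1.0],0],[[0,0,0],[0,0,1.0],0]]}}

```text
time: 11.22
tool_pos: [0.3718, -0.2486, 0.1473]
tcp_rot: [3.075, 0.613, 0.009]
wrist_force: [0.2, -0.8, -1.2]
width: 0.74
```

```bash
python3 - <<'E'
from h import *
pose(); im,d,ci=snap('wrist','w3.png'); show(tubs(im,d,ci,amin=400))
E
```

```text
t 11.22 tcp [ 0.3718 -0.2486  0.1473] toolx 22.54 tilt [ 0.0066 -0.0052] F [ 0.2 -0.8 -1.2] w 0.740 q1 -37 q6 31
blue xy 0.5470 -0.3583 yaw 70.7  64x28 ztop 0.071 [517.  36.] [108. 228.  75.]
blue xy 0.4342 -0.4137 yaw -7.9  103x65 ztop 0.071 [488. 212.] [108. 226.  79.]
yellow xy 0.3719 -0.2467 yaw 22.6  101x69 ztop 0.174 [279. 271.] [ 24. 255.  95.]
pink xy 0.3828 -0.2856 yaw 63.2  31x10 ztop 0.211 [408. 383.] [173. 124. 116.]
```

View pics/w3.png

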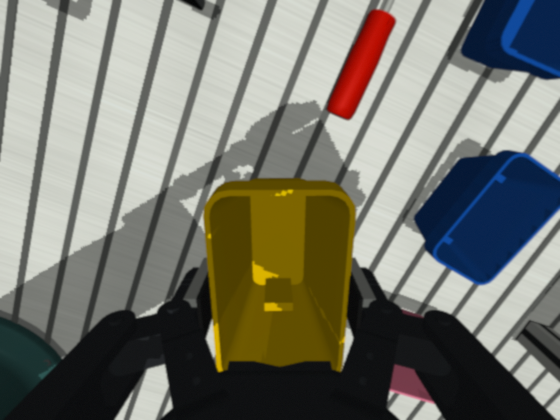

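Call:
{"api": "move_arm", "payload": {"deltas": [[[0,0,0],[0,0,0.5],0],[[0,0,0],[0,0,1.0],0],[[0,0,0],[0,0,1.0],0]]}}

```text
time: 11.65
tool_pos: [0.371, -0.248, 0.2464]
tcp_rot: [3.076, 0.613, 0.007]
wrist_force: [0.1, 0.2, -1.4]
width: 0.745
```

Call:
{"api": "move_arm", "payload": {"deltas": [[[0,0,-0.09],[0.15,0.36,0],0],[[0,0,-0.09],[0.29,0.72,0],0],[[0,0,-0.09],[0.29,0.72,0],0]]}}

```text
time: 12.02
tool_pos: [0.3973, -0.1723, 0.2403]
tcp_rot: [-3.113, -0.4, 0.006]
wrist_force: [-0.0, -0.7, -1.5]
width: 0.744
```

Call:
{"api": "move_arm", "payload": {"deltas": [[[0,0,-0.09],[0.29,0.72,0],0],[[0,0,-0.09],[0.29,0.72,0],0],[[0,0,-0.09],[0.29,0.72,0],0]]}}

```text
time: 12.4
tool_pos: [0.4264, -0.1022, 0.2413]
tcp_rot: [-3.136, -0.177, 0.005]
wrist_force: [-0.3, -0.2, -0.6]
width: 0.745
```

Call:
{"api": "move_arm", "payload": {"deltas": [[[0,0,-0.09],[0.29,0.72,0],0],[[0,0,-0.09],[0.29,0.72,0],0],[[0,0,-0.09],[0.29,0.72,0],0],[[0,0,-0.09],[0.29,0.72,0],0]]}}

```text
time: 12.9
tool_pos: [0.4557, -0.0319, 0.2427]
tcp_rot: [3.14, -0.048, -0.002]
wrist_force: [-0.6, -0.7, -0.9]
width: 0.746
```

```bash
python3 - <<'E'
from h import *
pose(); im,d,ci=snap('wrist','w4.png'); show(tubs(im,d,ci,amin=400))
im,d,ci=snap('top','t4.png'); show(tubs(im,d,ci))
E
```

```text
t 12.90 tcp [ 0.4557 -0.0319  0.2427] toolx -1.76 tilt [-0.0013 -0.0008] F [-0.6 -0.7 -0.9] w 0.746 q1 -7 q6 85
blue xy 0.5818 0.0914 yaw -2.3  82x65 ztop 0.116 [127.  52.] [108. 225.  69.]
blue xy 0.5778 -0.3407 yaw 4.4  62x7 ztop 0.031 [552.  54.] [108. 225.  51.]
blue xy 0.4131 -0.3887 yaw -11.4  35x5 ztop 0.030 [554. 193.] [108. 226.  52.]
yellow xy 0.5776 -0.0321 yaw -2.0  84x64 ztop 0.116 [275.  53.] [ 25. 255. 121.]
yellow xy 0.4563 -0.0305 yaw -1.9  102x69 ztop 0.269 [279. 271.] [ 24. 255. 103.]
yellow xy 0.3803 0.2382 yaw 4.8  104x67 ztop 0.071 [ 64. 245.] [ 24. 255.  93.]
pink xy 0.2739 -0.3848 yaw 15.2  63x26 ztop 0.070 [544. 296.] [173. 125.  81.]
blue xy 0.5931 0.0932 yaw -1.9  106x64 ztop 0.120 [235. 173.] [108. 220.  80.]
blue xy 0.5820 0.3648 yaw -28.3  104x65 ztop 0.076 [137. 177.] [110.  186.5  67. ]
blue xy 0.5922 -0.3622 yaw 2.3  105x67 ztop 0.075 [397. 182.] [108. 227.  65.]
blue xy 0.4352 -0.4121 yaw -8.5  104x66 ztop 0.074 [416. 238.] [108. 225.  65.]
yellow xy 0.4332 0.4058 yaw -10.9  104x67 ztop 0.075 [118. 230.] [ 23. 173.  93.]
yellow xy 0.3808 0.2407 yaw 5.0  104x65 ztop 0.075 [178. 251.] [ 26. 255. 111.]
pink xy 0.2777 -0.4264 yaw -88.4  104x56 ztop 0.073 [426. 296.] [172. 129.  84.]
```

View pics/w4.png

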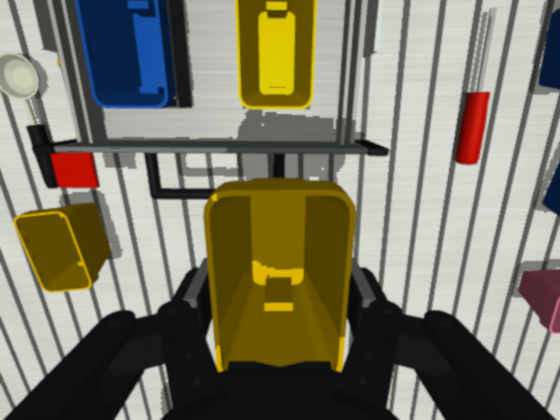

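Call:
{"api": "move_arm", "payload": {"deltas": [[[0,0,0],[0.4,-0.01,0],0],[[0,0,0],[0.8,-0.01,0],0],[[0,0,0],[0.8,-0.01,0],0]]}}

```text
time: 13.38
tool_pos: [0.5381, -0.0328, 0.243]
tcp_rot: [3.141, -0.049, 0.0]
wrist_force: [-0.6, -0.6, -1.1]
width: 0.737
```

Call:
{"api": "move_arm", "payload": {"deltas": [[[0,0,0],[0.5,-0.01,0],0],[[0,0,0],[0.5,-0.01,0],0],[[0,0,0],[0.5,-0.01,0],0]]}}

```text
time: 13.75
tool_pos: [0.5852, -0.0332, 0.243]
tcp_rot: [3.141, -0.049, -0.003]
wrist_force: [0.2, -0.7, -0.6]
width: 0.744
```

```bash
python3 - <<'E'
from h import *
pose()
E
```

```text
t 13.75 tcp [ 0.5852 -0.0332  0.243 ] toolx -1.78 tilt [-0.0017  0.    ] F [ 0.2 -0.7 -0.6] w 0.744 q1 -6 q6 86
```

Call:
{"api": "move_arm", "payload": {"deltas": [[[0,0,0],[0.01,0,-0.4],0],[[0,0,0],[0.01,0,-0.6],0],[[0,0,0],[0.01,0,-0.75],0],[[0,0,0],[0.01,0,-0.9],0],[[0,0,0],[0.01,0,-0.9],0]]}}

```text
time: 14.38
tool_pos: [0.5864, -0.0326, 0.1521]
tcp_rot: [-3.141, 0.048, 0.004]
wrist_force: [-0.3, -0.3, -0.4]
width: 0.742
```

Call:
{"api": "move_arm", "payload": {"deltas": [[[0,0,0],[0,0,-0.1],0],[[0,0,0],[0,0,-0.2],0],[[0,0,0],[0,0,-0.26],0],[[0,0,0],[0,0,-0.28],0],[[0,0,0],[0,0,-0.28],0]]}}

```text
time: 15.0
tool_pos: [0.5876, -0.0327, 0.1254]
tcp_rot: [3.141, -0.048, 0.001]
wrist_force: [0.9, -1.0, -0.2]
width: 0.742
```

```bash
python3 - <<'E'
from h import *
pose()
E
```

```text
t 15.00 tcp [ 0.5876 -0.0327  0.1254] toolx -1.76 tilt [ 0.0006 -0.0001] F [ 0.9 -1.  -0.2] w 0.742 q1 -6 q6 86
```

No contact yet. Going 3–5 mm lower, then releasing and rising.

Call:
{"api": "move_arm", "payload": {"deltas": [[[0,0,0],[0,0,-0.02],0],[[0,0,0],[0,0,-0.04],0],[[0,0,0],[0,0,-0.05],0],[[0,0,0],[0,0,-0.05],0]]}}

```text
time: 15.5
tool_pos: [0.5883, -0.0329, 0.1219]
tcp_rot: [3.141, -0.048, 0.003]
wrist_force: [0.4, -1.5, 5.7]
width: 0.743
```

Call:
{"api": "move_arm", "payload": {"deltas": [[[0,0,0],[0,0,0],-1],[[0,0,0],[0,0,0],-1],[[0,0,0],[0,0,0],-1],[[0,0,0],[0,0,0.3],-1],[[0,0,0],[0,0,0.8],-1],[[0,0,0],[0,0,1.0],-1]]}}

```text
time: 16.25
tool_pos: [0.5889, -0.0328, 0.2236]
tcp_rot: [3.141, -0.048, 0.007]
wrist_force: [-0.0, -0.3, 0.6]
width: 1.001
```

```bash
python3 - <<'E'
from h import *
pose(); im,d,ci=snap('wrist'); show(tubs(im,d,ci,amin=400))
im,d,ci=snap('top','t5.png'); show(tubs(im,d,ci))
E
```

```text
t 16.25 tcp [ 0.5889 -0.0328  0.2236] toolx -1.76 tilt [ 0.0047 -0.0004] F [-0.  -0.3  0.6] w 1.001 q1 -6 q6 86
blue xy 0.5751 -0.3351 yaw 2.4  65x7 ztop 0.061 [545. 174.] [108. 223.  55.]
blue xy 0.5918 0.0908 yaw -2.4  105x65 ztop 0.116 [143. 200.] [108. 224.  80.]
blue xy 0.4096 -0.3811 yaw -6.5  35x7 ztop 0.058 [549. 288.] [108. 223.  55.]
yellow xy 0.5870 -0.0328 yaw -2.0  105x64 ztop 0.149 [280. 211.] [ 24. 255. 114.]
yellow xy 0.4898 0.1446 yaw -52.5  319x53 ztop 0.072 [ 74. 322.] [ 24. 255.  88.]
pink xy 0.5981 -0.1047 yaw 65.1  5x1 ztop 0.297 [546. 371.] [172. 123.  90.]
blue xy 0.5375 0.0874 yaw 6.1  217x73 ztop 0.120 [235. 173.] [108. 219.  85.]
blue xy 0.5822 0.3646 yaw -27.2  103x65 ztop 0.076 [137. 176.] [110. 186.  70.]
blue xy 0.5924 -0.3620 yaw 3.0  106x66 ztop 0.074 [397. 182.] [108. 227.  68.]
blue xy 0.4352 -0.4128 yaw -7.2  104x67 ztop 0.074 [416. 238.] [108. 225.  68.]
yellow xy 0.5261 -0.0320 yaw 0.8  170x64 ztop 0.155 [281. 174.] [ 24. 255.  92.]
yellow xy 0.4334 0.4064 yaw -10.1  104x66 ztop 0.075 [118. 230.] [ 23. 172.  98.]
yellow xy 0.3804 0.2399 yaw 3.9  103x65 ztop 0.075 [178. 251.] [ 26. 255. 116.]
pink xy 0.2777 -0.4273 yaw -88.4  105x56 ztop 0.072 [426. 296.] [172. 129.  88.]
```

Nested fully: top at 0.149. Next is the blue tub at right (0.435,-0.414).

Call:
{"api": "move_arm", "payload": {"deltas": [[[0,0,-0.016],[-0.38,-0.95,0.1],-1],[[0,0,-0.016],[-0.38,-0.95,0.1],-1],[[0,0,-0.016],[-0.38,-0.95,0.1],-1]]}}

```text
time: 16.73
tool_pos: [0.5474, -0.1295, 0.2282]
tcp_rot: [-3.14, 0.093, 0.005]
wrist_force: [0.5, 0.1, 0.8]
width: 1.002
```

Call:
{"api": "move_arm", "payload": {"deltas": [[[0,0,-0.016],[-0.38,-0.95,0],-1],[[0,0,-0.016],[-0.38,-0.95,0],-1],[[0,0,-0.016],[-0.38,-0.95,0],-1]]}}

```text
time: 17.1
tool_pos: [0.51, -0.2235, 0.2283]
tcp_rot: [-3.138, 0.132, 0.004]
wrist_force: [0.1, 0.6, -0.3]
width: 0.997
```

Call:
{"api": "move_arm", "payload": {"deltas": [[[0,0,-0.016],[-0.38,-0.95,0],-1],[[0,0,-0.016],[-0.38,-0.95,0],-1],[[0,0,-0.016],[-0.38,-0.95,0],-1]]}}

```text
time: 17.48
tool_pos: [0.4729, -0.318, 0.2288]
tcp_rot: [-3.136, 0.17, 0.002]
wrist_force: [0.3, -0.4, 0.2]
width: 1.005
```

Call:
{"api": "move_arm", "payload": {"deltas": [[[0,0,-0.016],[-0.38,-0.95,0],-1],[[0,0,-0.016],[-0.38,-0.95,0],-1],[[0,0,-0.016],[-0.38,-0.95,-0.3],-1],[[0,0,-0.016],[-0.38,-0.95,-0.3],-1]]}}

```text
time: 17.98
tool_pos: [0.4346, -0.4094, 0.1965]
tcp_rot: [-3.129, 0.204, 0.008]
wrist_force: [0.6, 0.2, -0.4]
width: 1.002
```

```bash
python3 - <<'E'
from h import *
pose(); im,d,ci=snap('wrist'); show(tubs(im,d,ci,amin=400))
E
```

```text
t 17.98 tcp [ 0.4346 -0.4094  0.1965] toolx -7.48 tilt [-0.0045  0.0063] F [ 0.6  0.2 -0.4] w 1.002 q1 -46 q6 52
blue xy 0.5741 -0.3652 yaw 2.9  70x64 ztop 0.071 [203.  42.] [108. 217. 108.]
blue xy 0.4342 -0.4150 yaw -7.8  104x64 ztop 0.071 [286. 192.] [108. 228.  72.]
pink xy 0.2766 -0.4302 yaw -88.3  101x64 ztop 0.071 [316. 317.] [173. 126. 108.]
```

Call:
{"api": "move_arm", "payload": {"deltas": [[[0,0,0],[-0.01,-0.03,-0.4],-1],[[0,0,0],[-0.01,-0.03,-0.8],-1],[[0,0,0],[-0.01,-0.03,-1.0],-1],[[0,0,0],[-0.01,-0.03,-1.0],-1]]}}

```text
time: 18.52
tool_pos: [0.4342, -0.4142, 0.0992]
tcp_rot: [-3.133, 0.204, 0.003]
wrist_force: [0.5, -0.6, 0.7]
width: 1.003
```

Call:
{"api": "move_arm", "payload": {"deltas": [[[0,0,0],[0,0,-0.3],-1],[[0,0,0],[0,0,-0.5],-1],[[0,0,0],[0,0,-0.5],-1],[[0,0,0],[0,0,-0.5],0],[[0,0,0],[0,0,-0.5],0],[[0,0,0],[0,0,-0.5],0],[[0,0,0],[0,0,-0.5],0]]}}

```text
time: 19.4
tool_pos: [0.4352, -0.4164, 0.0518]
tcp_rot: [3.133, -0.206, 0.003]
wrist_force: [0.6, 1.6, 6.8]
width: 0.738
```

Call:
{"api": "move_arm", "payload": {"deltas": [[[0,0,0],[0,0,0.2],0],[[0,0,0],[0,0,0.6],0],[[0,0,0],[0,0,1.0],0],[[0,0,0],[0,0,1.0],0]]}}

```text
time: 19.9
tool_pos: [0.4365, -0.4182, 0.1556]
tcp_rot: [3.129, -0.206, 0.01]
wrist_force: [0.5, -0.7, -1.5]
width: 0.746
```

Call:
{"api": "move_arm", "payload": {"deltas": [[[0,0,0],[0,0,0.5],0],[[0,0,0],[0,0,1.0],0],[[0,0,0],[0,0,1.0],0],[[0,0,0],[0,0,1.0],0]]}}

```text
time: 20.4
tool_pos: [0.4336, -0.415, 0.2488]
tcp_rot: [-3.133, 0.206, 0.003]
wrist_force: [0.2, 0.2, -1.2]
width: 0.742
```

```bash
python3 - <<'E'
from h import *
pose(); im,d,ci=snap('wrist'); show(tubs(im,d,ci,amin=400))
E
```

```text
t 20.40 tcp [ 0.4336 -0.415   0.2488] toolx -7.52 tilt [-0.0017  0.0016] F [ 0.2  0.2 -1.2] w 0.742 q1 -46 q6 51
blue xy 0.5818 -0.3648 yaw 2.9  86x64 ztop 0.071 [208.  43.] [108. 213. 128.]
blue xy 0.4335 -0.4138 yaw -7.6  103x67 ztop 0.269 [279. 268.] [108. 223.  86.]
```

Call:
{"api": "move_arm", "payload": {"deltas": [[[0,0,0.01],[0.13,0.42,0],0],[[0,0,0.01],[0.265,0.845,0],0],[[0,0,0.01],[0.265,0.845,0],0]]}}

```text
time: 20.82
tool_pos: [0.4602, -0.3278, 0.2473]
tcp_rot: [-3.133, 0.176, 0.007]
wrist_force: [-0.0, -0.7, -1.5]
width: 0.741
```

Call:
{"api": "move_arm", "payload": {"deltas": [[[0,0,0.01],[0.265,0.845,0],0],[[0,0,0.01],[0.265,0.845,0],0],[[0,0,0.01],[0.265,0.845,0],0]]}}

```text
time: 21.2
tool_pos: [0.4867, -0.2455, 0.2484]
tcp_rot: [-3.137, 0.153, 0.005]
wrist_force: [-0.2, -0.3, -1.4]
width: 0.74
```

Call:
{"api": "move_arm", "payload": {"deltas": [[[0,0,0.01],[0.265,0.845,0],0],[[0,0,0.01],[0.265,0.845,0],0],[[0,0,0.01],[0.265,0.845,0],0]]}}

```text
time: 21.58
tool_pos: [0.5135, -0.162, 0.2491]
tcp_rot: [3.139, -0.129, -0.003]
wrist_force: [-0.1, -0.4, -0.8]
width: 0.741
```

Call:
{"api": "move_arm", "payload": {"deltas": [[[0,0,0.01],[0.265,0.845,0],0],[[0,0,0.01],[0.265,0.845,0],0],[[0,0,0.01],[0.265,0.845,0],0]]}}

```text
time: 21.95
tool_pos: [0.5403, -0.0782, 0.2495]
tcp_rot: [3.139, -0.105, -0.002]
wrist_force: [0.6, -0.2, -1.4]
width: 0.737
```

Call:
{"api": "move_arm", "payload": {"deltas": [[[0,0,0.01],[0.265,0.845,0],0],[[0,0,0.01],[0.265,0.845,0],0],[[0,0,0.01],[0.265,0.845,0],0]]}}

```text
time: 22.32
tool_pos: [0.567, 0.006, 0.2497]
tcp_rot: [3.139, -0.081, -0.001]
wrist_force: [-0.0, -1.4, -1.5]
width: 0.738
```

Call:
{"api": "move_arm", "payload": {"deltas": [[[0,0,0.01],[0.265,0.845,0],0],[[0,0,0.01],[0.265,0.845,0],0],[[0,0,0.01],[0.265,0.845,0],0],[[0,0,0.01],[0.265,0.845,0],0],[[0,0,0.01],[0.265,0.845,0],0]]}}

```text
time: 22.95
tool_pos: [0.5931, 0.0894, 0.2502]
tcp_rot: [3.14, -0.061, -0.0]
wrist_force: [-0.2, -0.6, -0.1]
width: 0.741
```

```bash
python3 - <<'E'
from h import *
pose(); im,d,ci=snap('wrist'); show(tubs(im,d,ci,amin=400))
E
```

```text
t 22.95 tcp [0.5931 0.0894 0.2502] toolx -2.22 tilt [-0.0003 -0.0007] F [-0.2 -0.6 -0.1] w 0.741 q1 6 q6 98
blue xy 0.5931 0.0910 yaw -2.6  103x67 ztop 0.270 [279. 259.] [108. 223.  90.]
blue xy 0.5822 0.3620 yaw -27.7  105x66 ztop 0.071 [ 51. 196.] [108. 223.  77.]
yellow xy 0.5871 -0.0326 yaw -1.9  105x65 ztop 0.149 [412. 198.] [ 24. 255. 120.]
yellow xy 0.4336 0.4035 yaw -10.9  106x66 ztop 0.071 [ 54. 300.] [ 24. 255. 105.]
```

Call:
{"api": "move_arm", "payload": {"deltas": [[[0,0,0],[-0.01,0,-0.4],0],[[0,0,0],[-0.01,0,-0.6],0],[[0,0,0],[-0.01,0,-0.75],0],[[0,0,0],[-0.01,0,-0.9],0],[[0,0,0],[-0.01,0,-0.9],0]]}}

```text
time: 23.62
tool_pos: [0.5915, 0.0912, 0.1589]
tcp_rot: [3.141, -0.058, -0.004]
wrist_force: [-0.9, -0.2, -1.7]
width: 0.739
```

Call:
{"api": "move_arm", "payload": {"deltas": [[[0,0,0],[0,0,-0.1],0],[[0,0,0],[0,0,-0.2],0],[[0,0,0],[0,0,-0.26],0],[[0,0,0],[0,0,-0.3],0],[[0,0,0],[0,0,-0.34],0],[[0,0,0],[0,0,-0.34],0]]}}

```text
time: 24.38
tool_pos: [0.5934, 0.0908, 0.1285]
tcp_rot: [3.14, -0.057, 0.004]
wrist_force: [-2.1, -2.4, 8.3]
width: 0.741
```

```bash
python3 - <<'E'
from h import *
pose()
E
```

```text
t 24.38 tcp [0.5934 0.0908 0.1285] toolx -2.10 tilt [ 0.0024 -0.001 ] F [-2.1 -2.4  8.3] w 0.741 q1 6 q6 98
```

Call:
{"api": "move_arm", "payload": {"deltas": [[[0,0,0],[0,0,0],-1],[[0,0,0],[0,0,0],-1],[[0,0,0],[0,0,0],-1],[[0,0,0],[0,0,0.3],-1],[[0,0,0],[0,0,0.8],-1],[[0,0,0],[0,0,1.0],-1]]}}

```text
time: 25.12
tool_pos: [0.594, 0.0916, 0.2297]
tcp_rot: [-3.14, 0.058, -0.008]
wrist_force: [0.5, 0.2, 0.6]
width: 1.005
```

Call:
{"api": "move_arm", "payload": {"deltas": [[[0,0,0.01],[0,-0.91,0.1],-1],[[0,0,0.01],[0,-0.91,0.1],-1],[[0,0,0.01],[0,-0.91,0.1],-1]]}}

```text
time: 25.5
tool_pos: [0.592, -0.0014, 0.2358]
tcp_rot: [3.141, -0.038, -0.001]
wrist_force: [0.2, 0.6, -0.9]
width: 0.999
```

Call:
{"api": "move_arm", "payload": {"deltas": [[[0,0,0.01],[0,-0.91,0],-1],[[0,0,0.01],[0,-0.91,0],-1],[[0,0,0.01],[0,-0.91,0],-1]]}}

```text
time: 25.88
tool_pos: [0.5919, -0.0913, 0.2352]
tcp_rot: [-3.141, 0.012, 0.002]
wrist_force: [0.6, 0.0, -0.5]
width: 0.998
```

Call:
{"api": "move_arm", "payload": {"deltas": [[[0,0,0.01],[0,-0.91,0],-1],[[0,0,0.01],[0,-0.91,0],-1],[[0,0,0.01],[0,-0.91,0],-1]]}}

```text
time: 26.25
tool_pos: [0.5923, -0.1815, 0.2355]
tcp_rot: [-3.14, -0.014, 0.001]
wrist_force: [-0.6, 1.5, 0.1]
width: 0.997
```

Call:
{"api": "move_arm", "payload": {"deltas": [[[0,0,0.01],[0,-0.91,0],-1],[[0,0,0.01],[0,-0.91,0],-1],[[0,0,0.01],[0,-0.91,0],-1]]}}

```text
time: 26.62
tool_pos: [0.5926, -0.272, 0.2356]
tcp_rot: [-3.14, -0.039, 0.001]
wrist_force: [-0.7, -0.3, 0.4]
width: 1.0
```

Call:
{"api": "move_arm", "payload": {"deltas": [[[0,0,0.01],[0,-0.91,0],-1],[[0,0,0.01],[0,-0.91,0],-1],[[0,0,0.01],[0,-0.91,-0.3],-1],[[0,0,0.01],[0,-0.91,-0.4],-1],[[0,0,0.01],[0,-0.91,-0.4],-1]]}}

```text
time: 27.25
tool_pos: [0.592, -0.3616, 0.1949]
tcp_rot: [-3.138, -0.067, 0.004]
wrist_force: [-1.0, 0.7, -0.1]
width: 1.002
```

```bash
python3 - <<'E'
from h import *
pose(); im,d,ci=snap('wrist'); show(tubs(im,d,ci,amin=400))
print();im,d,ci=snap('top','t6.png'); show(tubs(im,d,ci))
E
```

```text
t 27.25 tcp [ 0.592  -0.3616  0.1949] toolx 2.45 tilt [-0.0024  0.0023] F [-1.   0.7 -0.1] w 1.002 q1 -33 q6 54
blue xy 0.5914 -0.3643 yaw 2.9  104x63 ztop 0.071 [283. 194.] [108. 230.  68.]

blue xy 0.5917 0.0933 yaw -2.1  104x64 ztop 0.152 [234. 171.] [108. 219.  85.]
blue xy 0.5822 0.3649 yaw -27.8  103x67 ztop 0.076 [137. 176.] [110. 184.  76.]
yellow xy 0.5877 -0.0304 yaw -2.0  106x64 ztop 0.152 [280. 174.] [ 25.  255.  117.5]
yellow xy 0.4333 0.4063 yaw -10.3  104x65 ztop 0.075 [118. 230.] [ 23. 171. 104.]
yellow xy 0.3806 0.2402 yaw 4.6  104x65 ztop 0.075 [178. 251.] [ 26. 255. 125.]
pink xy 0.2777 -0.4269 yaw -88.4  103x56 ztop 0.071 [429. 297.] [172.  129.   93.5]
```

Call:
{"api": "move_arm", "payload": {"deltas": [[[0,0,0],[0,-0.03,-0.4],-1],[[0,0,0],[0,-0.03,-0.8],-1],[[0,0,0],[0,-0.03,-1.0],-1],[[0,0,0],[0,-0.03,-1.0],-1]]}}

```text
time: 27.85
tool_pos: [0.5916, -0.3658, 0.0951]
tcp_rot: [-3.139, -0.066, 0.003]
wrist_force: [-1.3, -0.2, 0.4]
width: 0.997
```

Call:
{"api": "move_arm", "payload": {"deltas": [[[0,0,0],[0,0,-0.3],-1],[[0,0,0],[0,0,-0.5],-1],[[0,0,0],[0,0,-0.5],-1],[[0,0,0],[0,0,-0.5],0],[[0,0,0],[0,0,-0.5],0],[[0,0,0],[0,0,-0.5],0],[[0,0,0],[0,0,-0.5],0]]}}

```text
time: 28.72
tool_pos: [0.5935, -0.3672, 0.048]
tcp_rot: [3.139, 0.065, 0.004]
wrist_force: [0.1, 1.0, 5.6]
width: 0.742
```

Call:
{"api": "move_arm", "payload": {"deltas": [[[0,0,0],[0,0,0.2],0],[[0,0,0],[0,0,0.6],0],[[0,0,0],[0,0,1.0],0],[[0,0,0],[0,0,1.0],0]]}}

```text
time: 29.22
tool_pos: [0.595, -0.3686, 0.1522]
tcp_rot: [3.135, 0.065, 0.012]
wrist_force: [0.4, -0.4, -2.0]
width: 0.742
```

Call:
{"api": "move_arm", "payload": {"deltas": [[[0,0,0],[0,0,0.5],0],[[0,0,0],[0,0,1.0],0],[[0,0,0],[0,0,1.0],0],[[0,0,0],[0,0,1.0],0]]}}

```text
time: 29.72
tool_pos: [0.5915, -0.3662, 0.2448]
tcp_rot: [-3.14, -0.065, 0.003]
wrist_force: [-0.4, 0.1, -2.2]
width: 0.746
```

```bash
python3 - <<'E'
from h import *
s=pose(); im,d,ci=snap('wrist'); show(tubs(im,d,ci,amin=400)); grab(.592,.091,-2,s)
E
```

```text
t 29.73 tcp [ 0.5915 -0.3662  0.2448] toolx 2.38 tilt [-0.0019  0.0012] F [-0.4  0.1 -2.2] w 0.746 q1 -34 q6 54
blue xy 0.5910 -0.3641 yaw 2.5  102x68 ztop 0.269 [279. 271.] [108. 224.  82.]
need shift(/0.1) [0.005 4.572] turn(/90) -0.049
```

Call:
{"api": "move_arm", "payload": {"deltas": [[[0,0,-0.01],[0,0.45,0],0],[[0,0,-0.01],[0,0.915,0],0],[[0,0,-0.01],[0,0.915,0],0]]}}

```text
time: 30.15
tool_pos: [0.5909, -0.2714, 0.2431]
tcp_rot: [-3.138, -0.046, 0.008]
wrist_force: [0.1, -1.4, -1.6]
width: 0.744
```

Call:
{"api": "move_arm", "payload": {"deltas": [[[0,0,-0.01],[0,0.915,0],0],[[0,0,-0.01],[0,0.915,0],0],[[0,0,-0.01],[0,0.915,0],0]]}}

```text
time: 30.52
tool_pos: [0.5914, -0.1821, 0.2442]
tcp_rot: [-3.14, -0.02, 0.005]
wrist_force: [0.0, -0.5, -1.1]
width: 0.742
```

Call:
{"api": "move_arm", "payload": {"deltas": [[[0,0,-0.01],[0,0.915,0],0],[[0,0,-0.01],[0,0.915,0],0],[[0,0,-0.01],[0,0.915,0],0]]}}

```text
time: 30.9
tool_pos: [0.5919, -0.0917, 0.245]
tcp_rot: [3.141, -0.006, -0.003]
wrist_force: [-0.7, -0.8, -1.1]
width: 0.74
```

Call:
{"api": "move_arm", "payload": {"deltas": [[[0,0,-0.01],[0,0.915,0],0],[[0,0,-0.01],[0,0.915,0],0],[[0,0,-0.01],[0,0.915,0],0]]}}

```text
time: 31.28
tool_pos: [0.5924, -0.0008, 0.2454]
tcp_rot: [3.141, -0.031, -0.002]
wrist_force: [-0.2, -0.8, -2.1]
width: 0.742
```

Call:
{"api": "move_arm", "payload": {"deltas": [[[0,0,-0.01],[0,0.915,0],0],[[0,0,-0.01],[0,0.915,0],0],[[0,0,-0.01],[0,0.915,0],0],[[0,0,-0.01],[0,0.915,0],0],[[0,0,-0.01],[0,0.915,0],0]]}}

```text
time: 31.9
tool_pos: [0.5925, 0.089, 0.2461]
tcp_rot: [3.14, -0.061, -0.0]
wrist_force: [-0.1, 0.9, -1.7]
width: 0.742
```

```bash
python3 - <<'E'
from h import *
s=pose(); im,d,ci=snap('wrist'); show(tubs(im,d,ci,amin=400)); grab(.592,.091,-2,s)
E
```

```text
t 31.90 tcp [0.5925 0.089  0.2461] toolx -2.23 tilt [-0.0003 -0.0007] F [-0.1  0.9 -1.7] w 0.742 q1 6 q6 98
blue xy 0.5920 0.0909 yaw -2.1  103x68 ztop 0.270 [279. 259.] [108. 223.  91.]
blue xy 0.5820 0.3621 yaw -27.5  106x66 ztop 0.071 [ 48. 196.] [108. 223.  77.]
yellow xy 0.5874 -0.0327 yaw -1.9  104x65 ztop 0.149 [414. 199.] [ 24. 255. 120.]
yellow xy 0.4336 0.4036 yaw -10.9  105x66 ztop 0.071 [ 52. 301.] [ 24. 255. 105.]
need shift(/0.1) [-0.005  0.02 ] turn(/90) 0.003
```

Aligned. Lowering from 0.246 to about 0.157.

Call:
{"api": "move_arm", "payload": {"deltas": [[[0,0,0],[-0.01,0,-0.3],0],[[0,0,0],[-0.01,0,-0.45],0],[[0,0,0],[-0.01,0,-0.6],0],[[0,0,0],[-0.01,0,-0.7],0],[[0,0,0],[-0.01,0,-0.8],0],[[0,0,0],[-0.01,0,-0.87],0],[[0,0,0],[-0.01,0,-0.92],0],[[0,0,0],[-0.01,0,-0.92],0]]}}

```text
time: 32.95
tool_pos: [0.593, 0.0907, 0.1565]
tcp_rot: [3.141, -0.058, 0.006]
wrist_force: [1.4, -0.8, 5.5]
width: 0.743
```

```bash
python3 - <<'E'
from h import *
pose()
E
```

```text
t 32.95 tcp [0.593  0.0907 0.1565] toolx -2.11 tilt [ 0.0039 -0.0003] F [ 1.4 -0.8  5.5] w 0.743 q1 6 q6 98
```

Call:
{"api": "move_arm", "payload": {"deltas": [[[0,0,0],[0,0,0],-1],[[0,0,0],[0,0,0],-1],[[0,0,0],[0,0,0],-1],[[0,0,0],[0,0,0.3],-1],[[0,0,0],[0,0,0.7],-1],[[0,0,0],[0,0,0.9],-1]]}}

```text
time: 33.7
tool_pos: [0.5923, 0.091, 0.2467]
tcp_rot: [-3.141, 0.058, -0.005]
wrist_force: [-0.1, 0.6, 0.2]
width: 1.002
```

Call:
{"api": "move_arm", "payload": {"deltas": [[[0,0,0.69],[-0.71,0.49,0],-1],[[0,0,0.69],[-0.71,0.49,0],-1],[[0,0,0.69],[-0.71,0.49,0],-1],[[0,0,0.69],[-0.71,0.49,0],-1],[[0,0,0.69],[-0.71,0.49,0],-1],[[0,0,0.69],[-0.71,0.49,0],-1],[[0,0,0.69],[-0.71,0.49,0],-1]]}}

```text
time: 34.58
tool_pos: [0.5199, 0.1398, 0.2436]
tcp_rot: [-2.722, -1.568, 0.002]
wrist_force: [0.4, 0.3, -0.1]
width: 1.001
```

Call:
{"api": "move_arm", "payload": {"deltas": [[[0,0,0.69],[-0.71,0.49,0],-1],[[0,0,0.69],[-0.71,0.49,0],-1],[[0,0,0.69],[-0.71,0.49,0],-1],[[0,0,0.69],[-0.71,0.49,0],-1],[[0,0,0.69],[-0.71,0.49,0],-1],[[0,0,0.69],[-0.71,0.49,0],-1],[[0,0,0.69],[-0.71,0.49,0],-1]]}}

```text
time: 35.45
tool_pos: [0.4491, 0.1888, 0.244]
tcp_rot: [-1.526, -2.746, 0.001]
wrist_force: [-0.6, -0.2, -0.5]
width: 0.998
```

Call:
{"api": "move_arm", "payload": {"deltas": [[[0,0,0.69],[-0.71,0.49,0],-1],[[0,0,0.69],[-0.71,0.49,0],-1],[[0,0,0.69],[-0.71,0.49,0],-1],[[0,0,0.69],[-0.71,0.49,0],-1],[[0,0,0.69],[-0.71,0.49,0],-1],[[0,0,0.69],[-0.71,0.49,0],-1],[[0,0,0.69],[-0.71,0.49,0],-1],[[0,0,0.69],[-0.71,0.49,0],-1]]}}

```text
time: 36.45
tool_pos: [0.3783, 0.2378, 0.2442]
tcp_rot: [0.108, -3.14, 0.0]
wrist_force: [0.3, -0.8, 0.0]
width: 0.999
```

```bash
python3 - <<'E'
from h import *
s=pose(); im,d,ci=snap('wrist'); show(tubs(im,d,ci,amin=400)); 
print();im,d,ci=snap('top','t7.png'); show(tubs(im,d,ci))
E
```

```text
t 36.45 tcp [0.3783 0.2378 0.2442] toolx -176.07 tilt [-0.0002 -0.0001] F [ 0.3 -0.8  0. ] w 0.999 q1 29 q6 -65
blue xy 0.5049 0.3027 yaw 28.0  298x76 ztop 0.071 [351. 332.] [108. 232.  67.]
blue xy 0.5059 0.1243 yaw -28.8  268x15 ztop 0.172 [117. 404.] [108. 231.  63.]
yellow xy 0.3803 0.2390 yaw 4.9  104x63 ztop 0.071 [280. 184.] [ 24. 255.  85.]
yellow xy 0.4243 0.3570 yaw 79.1  162x104 ztop 0.071 [412. 234.] [ 24. 255.  84.]
yellow xy 0.4843 0.0339 yaw -40.9  346x52 ztop 0.148 [ 28. 338.] [ 24. 255.  80.]

blue xy 0.5915 0.0942 yaw -2.4  105x64 ztop 0.184 [234. 170.] [108. 222.  68.]
blue xy 0.5825 0.3651 yaw -29.4  105x65 ztop 0.075 [137. 176.] [110.  193.5  65. ]
yellow xy 0.8231 0.5431 yaw -40.1  44x27 ztop 0.108 [78. 89.] [ 22. 156. 130.]
yellow xy 0.5870 -0.0305 yaw -2.0  105x64 ztop 0.153 [280. 175.] [ 25. 255. 101.]
pink xy 0.2777 -0.4265 yaw -88.3  104x56 ztop 0.072 [426. 296.] [172. 129.  83.]
```

Call:
{"api": "move_arm", "payload": {"deltas": [[[0,0,0.01],[0.02,0,-0.5],-1],[[0,0,0.01],[0.02,0.0,-0.97],-1],[[0,0,0.01],[0.02,0,-0.97],-1]]}}

```text
time: 36.92
tool_pos: [0.377, 0.236, 0.1435]
tcp_rot: [0.137, -3.13, 0.006]
wrist_force: [0.1, 0.1, -0.4]
width: 1.001
```

Call:
{"api": "move_arm", "payload": {"deltas": [[[0,0,0],[0,0,-0.4],-1],[[0,0,0],[0,0,-0.8],-1],[[0,0,0],[0,0,-1.0],-1],[[0,0,0],[0,0,-1.0],-1],[[0,0,0],[0,0,-1.0],0],[[0,0,0],[0,0,-1.0],0],[[0,0,0],[0,0,-1.0],0],[[0,0,0],[0,0,-1.0],0]]}}

```text
time: 37.92
tool_pos: [0.3823, 0.2388, 0.0497]
tcp_rot: [-0.139, 3.134, 0.003]
wrist_force: [0.3, -1.6, 5.8]
width: 0.739
```

Call:
{"api": "move_arm", "payload": {"deltas": [[[0,0,0],[0,0,0.2],0],[[0,0,0],[0,0,0.6],0],[[0,0,0],[0,0,1.0],0],[[0,0,0],[0,0,1.0],0]]}}

```text
time: 38.42
tool_pos: [0.3833, 0.2396, 0.1519]
tcp_rot: [-0.139, 3.13, 0.007]
wrist_force: [-0.3, -1.0, -0.7]
width: 0.74
```

Call:
{"api": "move_arm", "payload": {"deltas": [[[0,0,0],[0,0,0.5],0],[[0,0,0],[0,0,1.0],0],[[0,0,0],[0,0,1.0],0],[[0,0,0],[0,0,1.0],0]]}}

```text
time: 38.92
tool_pos: [0.3795, 0.2374, 0.246]
tcp_rot: [0.139, -3.137, 0.001]
wrist_force: [0.7, 0.2, -2.4]
width: 0.741
```

```bash
python3 - <<'E'
from h import *
s=pose(); im,d,ci=snap('wrist'); show(tubs(im,d,ci,amin=400)); grab(.588,-.0328,-2,s)
E
```

```text
t 38.92 tcp [0.3795 0.2374 0.246 ] toolx -174.92 tilt [-0.0016 -0.0008] F [ 0.7  0.2 -2.4] w 0.741 q1 29 q6 -66
blue xy 0.3885 0.1978 yaw -42.2  29x8 ztop 0.305 [145. 395.] [108. 228.  71.]
yellow xy 0.3766 0.2370 yaw 4.8  103x69 ztop 0.268 [279. 266.] [ 24. 255.  95.]
yellow xy 0.4332 0.4041 yaw -11.0  104x64 ztop 0.071 [410. 235.] [ 24. 255.  96.]
yellow xy 0.4887 0.0390 yaw -37.4  349x72 ztop 0.148 [ 32. 344.] [ 24. 255.  90.]
need shift(/0.1) [ 2.085 -2.702] turn(/90) -0.079
```

Call:
{"api": "move_arm", "payload": {"deltas": [[[0,0,-0.026],[0,0,0.2],0],[[0,0,-0.026],[0.35,-0.45,0.2],0],[[0,0,-0.026],[0.7,-0.9,0.2],0],[[0,0,-0.026],[0.7,-0.9,0.2],0]]}}

```text
time: 39.48
tool_pos: [0.4508, 0.1448, 0.2647]
tcp_rot: [0.067, -3.137, 0.003]
wrist_force: [-1.2, 0.7, -0.8]
width: 0.745
```

Call:
{"api": "move_arm", "payload": {"deltas": [[[0,0,-0.026],[0.35,-0.45,0],0],[[0,0,-0.026],[0.7,-0.9,0],0],[[0,0,-0.026],[0.7,-0.9,0],0]]}}

```text
time: 39.85
tool_pos: [0.5206, 0.0559, 0.2649]
tcp_rot: [0.005, -3.138, 0.001]
wrist_force: [-0.2, 0.1, -2.2]
width: 0.742
```

Call:
{"api": "move_arm", "payload": {"deltas": [[[0,0,-0.027],[0.35,-0.45,0],0],[[0,0,-0.027],[0.7,-0.9,0],0],[[0,0,-0.027],[0.7,-0.9,0],0],[[0,0,-0.027],[0.7,-0.9,0],0],[[0,0,-0.027],[0.7,-0.9,0],0]]}}

```text
time: 40.48
tool_pos: [0.5891, -0.0304, 0.2667]
tcp_rot: [-0.053, -3.14, -0.001]
wrist_force: [0.2, 0.4, -2.2]
width: 0.741
```

```bash
python3 - <<'E'
from h import *
s=pose(); im,d,ci=snap('wrist','w8.png'); show(tubs(im,d,ci,amin=400)); grab(.590,-.0328,-2,s)
im,d,ci=snap('top','t8.png'); show(tubs(im,d,ci))
E
```

```text
t 40.48 tcp [ 0.5891 -0.0304  0.2667] toolx 178.07 tilt [-0.0015  0.0007] F [ 0.2  0.4 -2.2] w 0.741 q1 -5 q6 -93
blue xy 0.5918 0.0922 yaw -2.1  105x65 ztop 0.180 [416. 199.] [108. 221.  83.]
blue xy 0.6019 0.3213 yaw -16.3  23x10 ztop 0.047 [551. 167.] [108. 219.  62.]
yellow xy 0.5861 -0.0297 yaw -1.9  103x68 ztop 0.288 [279. 256.] [ 24. 255. 115.]
need shift(/0.1) [ 0.009 -0.024] turn(/90) -0.001
blue xy 0.5352 0.0878 yaw 6.2  222x73 ztop 0.184 [233. 169.] [108. 220.  73.]
blue xy 0.5827 0.3647 yaw -26.1  104x67 ztop 0.075 [137. 176.] [110. 187.  70.]
yellow xy 0.8220 0.5433 yaw -38.7  42x28 ztop 0.110 [78. 89.] [ 22.  155.5 136.5]
yellow xy 0.5601 -0.0264 yaw 86.4  65x51 ztop 0.293 [281. 170.] [ 24.  255.   99.5]
yellow xy 0.4333 0.4064 yaw -9.8  105x66 ztop 0.075 [118. 230.] [ 23. 171.  96.]
pink xy 0.2777 -0.4271 yaw -88.4  103x56 ztop 0.072 [426. 296.] [172. 129.  87.]
```

View pics/w8.png

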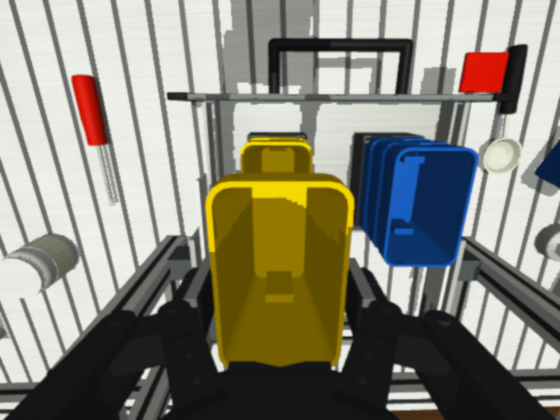

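The view shows the held yellow over the yellow stack (276,150), with blue beside it. Lowering.

Call:
{"api": "move_arm", "payload": {"deltas": [[[0,0,0],[0.01,-0.015,-0.3],0],[[0,0,0],[0.01,-0.015,-0.5],0],[[0,0,0],[0.01,-0.015,-0.65],0],[[0,0,0],[0.01,-0.015,-0.8],0],[[0,0,0],[0.01,-0.015,-0.8],0]]}}

```text
time: 41.2
tool_pos: [0.5902, -0.0335, 0.1856]
tcp_rot: [-0.056, -3.138, -0.0]
wrist_force: [-0.7, 0.7, -1.6]
width: 0.741
```

Call:
{"api": "move_arm", "payload": {"deltas": [[[0,0,0],[0,0,-0.1],0],[[0,0,0],[0,0,-0.2],0],[[0,0,0],[0,0,-0.27],0],[[0,0,0],[0,0,-0.31],0],[[0,0,0],[0,0,-0.31],0]]}}

```text
time: 41.82
tool_pos: [0.5916, -0.0334, 0.1589]
tcp_rot: [0.056, 3.14, 0.001]
wrist_force: [-6.6, 1.3, 12.5]
width: 0.741
```

```bash
python3 - <<'E'
from h import *
pose()
E
```

```text
t 41.83 tcp [ 0.5916 -0.0334  0.1589] toolx 177.97 tilt [0.0009 0.0004] F [-6.6  1.3 12.5] w 0.741 q1 -6 q6 -94
```

Call:
{"api": "move_arm", "payload": {"deltas": [[[0,0,0],[0,0,0],-1],[[0,0,0],[0,0,0],-1],[[0,0,0],[0,0,0],-1],[[0,0,0],[0,0,0.3],-1],[[0,0,0],[0,0,0.7],-1],[[0,0,0],[0,0,0.9],-1]]}}

```text
time: 42.58
tool_pos: [0.5925, -0.0338, 0.2486]
tcp_rot: [0.055, 3.138, -0.0]
wrist_force: [0.7, -0.0, 0.6]
width: 0.996
```

Call:
{"api": "move_arm", "payload": {"deltas": [[[0,0,-0.07],[-0.02,0.99,0],-1],[[0,0,-0.07],[-0.02,0.99,0],-1],[[0,0,-0.07],[-0.02,0.99,0],-1]]}}

```text
time: 42.95
tool_pos: [0.5888, 0.0676, 0.2456]
tcp_rot: [-0.223, -3.133, -0.001]
wrist_force: [-0.3, -0.8, -0.2]
width: 1.001
```

Call:
{"api": "move_arm", "payload": {"deltas": [[[0,0,-0.07],[-0.02,0.99,0],-1],[[0,0,-0.07],[-0.02,0.99,0],-1],[[0,0,-0.07],[-0.02,0.99,0],-1]]}}

```text
time: 43.32
tool_pos: [0.587, 0.1656, 0.2455]
tcp_rot: [-0.395, -3.116, 0.001]
wrist_force: [-0.7, 0.2, -0.5]
width: 0.997
```

Call:
{"api": "move_arm", "payload": {"deltas": [[[0,0,-0.07],[-0.02,0.99,0],-1],[[0,0,-0.07],[-0.02,0.99,0],-1],[[0,0,-0.07],[-0.02,0.99,0],-1]]}}

```text
time: 43.7
tool_pos: [0.5853, 0.2639, 0.2456]
tcp_rot: [-0.567, -3.089, 0.001]
wrist_force: [-0.4, -0.9, 0.9]
width: 0.998
```

Call:
{"api": "move_arm", "payload": {"deltas": [[[0,0,-0.07],[-0.02,0.97,0],-1],[[0,0,-0.07],[-0.02,0.97,0],-1],[[0,0,-0.07],[-0.02,0.97,-0.3],-1],[[0,0,-0.07],[-0.02,0.97,-0.5],-1],[[0,0,-0.07],[-0.02,0.97,-0.5],-1]]}}

```text
time: 44.32
tool_pos: [0.5822, 0.3576, 0.193]
tcp_rot: [-0.741, -3.049, 0.007]
wrist_force: [-1.0, 0.0, -0.2]
width: 1.003
```

```bash
python3 - <<'E'
from h import *
s=pose(); im,d,ci=snap('wrist'); show(tubs(im,d,ci,amin=400)); 
print();im,d,ci=snap('top','t9.png'); show(tubs(im,d,ci))
E
```

```text
t 44.33 tcp [0.5822 0.3576 0.193 ] toolx 152.68 tilt [-0.0049 -0.0034] F [-1.   0.  -0.2] w 1.003 q1 29 q6 -33
blue xy 0.5823 0.3631 yaw -28.2  104x64 ztop 0.071 [284. 193.] [108. 228.  71.]
blue xy 0.5822 0.1235 yaw 0.6  26x8 ztop 0.170 [ 28. 329.] [108. 229.  56.]
yellow xy 0.4500 0.4011 yaw -11.3  71x64 ztop 0.071 [252.  40.] [ 26. 255. 159.]
yellow xy 0.8241 0.5367 yaw -22.9  43x18 ztop 0.103 [550. 333.] [ 23. 255.  91.]

blue xy 0.5926 0.0944 yaw -2.2  106x64 ztop 0.184 [234. 169.] [108. 220.  74.]
blue xy 0.5904 0.3306 yaw 28.5  120x41 ztop 0.078 [147. 169.] [111. 143.  63.]
yellow xy 0.5881 -0.0310 yaw -2.3  106x64 ztop 0.184 [281. 173.] [ 25. 255. 105.]
pink xy 0.2777 -0.4266 yaw -88.4  105x56 ztop 0.072 [426. 296.] [172. 129.  88.]
```

Call:
{"api": "move_arm", "payload": {"deltas": [[[0,0,-0.01],[0,0.03,-0.4],-1],[[0,0,-0.01],[0,0.03,-0.8],-1],[[0,0,-0.01],[0,0.03,-1.0],-1],[[0,0,-0.01],[0,0.03,-1.0],-1]]}}

```text
time: 44.92
tool_pos: [0.5827, 0.3626, 0.0952]
tcp_rot: [-0.763, -3.046, 0.003]
wrist_force: [-0.0, -0.7, 0.1]
width: 1.005
```

Call:
{"api": "move_arm", "payload": {"deltas": [[[0,0,0],[0,0,-0.3],-1],[[0,0,0],[0,0,-0.48],-1],[[0,0,0],[0,0,-0.48],-1],[[0,0,0],[0,0,-0.48],0],[[0,0,0],[0,0,-0.48],0],[[0,0,0],[0,0,-0.48],0],[[0,0,0],[0,0,-0.48],0]]}}

```text
time: 45.8
tool_pos: [0.5843, 0.3638, 0.05]
tcp_rot: [0.763, 3.046, 0.003]
wrist_force: [-1.4, -0.3, 5.7]
width: 0.745
```

Call:
{"api": "move_arm", "payload": {"deltas": [[[0,0,0],[0,0,0.2],0],[[0,0,0],[0,0,0.6],0],[[0,0,0],[0,0,1.0],0],[[0,0,0],[0,0,1.0],0]]}}

```text
time: 46.3
tool_pos: [0.5863, 0.3652, 0.1544]
tcp_rot: [0.762, 3.041, 0.011]
wrist_force: [0.9, 0.4, -1.1]
width: 0.74
```

Call:
{"api": "move_arm", "payload": {"deltas": [[[0,0,0],[0,0,0.5],0],[[0,0,0],[0,0,1.0],0],[[0,0,0],[0,0,1.0],0],[[0,0,0],[0,0,1.0],0]]}}

```text
time: 46.8
tool_pos: [0.5826, 0.363, 0.2472]
tcp_rot: [-0.763, -3.046, 0.002]
wrist_force: [-0.6, 0.1, -1.8]
width: 0.739
```

```bash
python3 - <<'E'
from h import *
s=pose(); im,d,ci=snap('wrist'); show(tubs(im,d,ci,amin=400)); grab(.592,.091,-2,s)
E
```

```text
t 46.80 tcp [0.5826 0.363  0.2472] toolx 151.87 tilt [-0.0015 -0.0008] F [-0.6  0.1 -1.8] w 0.739 q1 30 q6 -32
blue xy 0.5800 0.3633 yaw -27.4  103x68 ztop 0.270 [279. 267.] [108. 223.  86.]
blue xy 0.5533 0.1757 yaw -71.0  269x72 ztop 0.180 [ 48. 322.] [108. 223.  77.]
yellow xy 0.4406 0.4028 yaw -11.2  90x63 ztop 0.071 [246.  43.] [ 26. 255. 166.]
yellow xy 0.8227 0.5464 yaw -65.3  43x32 ztop 0.103 [513. 293.] [ 23. 255. 149.]
need shift(/0.1) [ 0.094 -2.72 ] turn(/90) 0.29
```

Call:
{"api": "move_arm", "payload": {"deltas": [[[0,0,0.097],[0,0,0.2],0],[[0,0,0.097],[0,-0.45,0.25],0],[[0,0,0.097],[0.03,-0.9,0.25],0],[[0,0,0.097],[0.03,-0.9,0.25],0]]}}

```text
time: 47.35
tool_pos: [0.5853, 0.27, 0.2705]
tcp_rot: [-0.534, -3.092, 0.006]
wrist_force: [0.2, 0.2, -0.8]
width: 0.742
```

Call:
{"api": "move_arm", "payload": {"deltas": [[[0,0,0.097],[0.03,-0.45,0],0],[[0,0,0.097],[0.03,-0.9,0],0],[[0,0,0.097],[0.03,-0.9,0],0]]}}

```text
time: 47.72
tool_pos: [0.5884, 0.1811, 0.271]
tcp_rot: [-0.297, -3.124, 0.003]
wrist_force: [-0.3, 0.6, -0.7]
width: 0.745
```

Call:
{"api": "move_arm", "payload": {"deltas": [[[0,0,0.096],[0.03,-0.45,0],0],[[0,0,0.096],[0.03,-0.92,0],0],[[0,0,0.096],[0.03,-0.92,0],0],[[0,0,0.096],[0.03,-0.92,0],0],[[0,0,0.096],[0.03,-0.92,0],0]]}}

```text
time: 48.35
tool_pos: [0.5921, 0.0929, 0.2727]
tcp_rot: [-0.053, -3.14, -0.001]
wrist_force: [0.3, -0.3, -1.8]
width: 0.744
```

```bash
python3 - <<'E'
from h import *
s=pose(); im,d,ci=snap('wrist'); show(tubs(im,d,ci,amin=400)); grab(.593,.091,-2,s)
E
```

```text
t 48.35 tcp [0.5921 0.0929 0.2727] toolx 178.06 tilt [-0.001   0.0005] F [ 0.3 -0.3 -1.8] w 0.744 q1 7 q6 -82
blue xy 0.5900 0.0932 yaw -1.5  103x65 ztop 0.295 [279. 257.] [108. 222.  87.]
yellow xy 0.4566 0.3752 yaw 21.5  76x31 ztop 0.071 [535.  37.] [ 24. 255.  84.]
yellow xy 0.5874 -0.0326 yaw -1.8  104x66 ztop 0.180 [141. 198.] [ 24. 255. 118.]
need shift(/0.1) [ 0.009 -0.019] turn(/90) -0.001
```

Call:
{"api": "move_arm", "payload": {"deltas": [[[0,0,0],[0.005,-0.01,-0.2],0],[[0,0,0],[0.005,-0.01,-0.35],0],[[0,0,0],[0.005,-0.01,-0.5],0],[[0,0,0],[0.005,-0.01,-0.6],0],[[0,0,0],[0.005,-0.01,-0.7],0],[[0,0,0],[0.005,-0.01,-0.77],0],[[0,0,0],[0.005,-0.01,-0.83],0],[[0,0,0],[0.005,-0.01,-0.86],0],[[0,0,0],[0.005,-0.01,-0.86],0]]}}

```text
time: 49.52
tool_pos: [0.5942, 0.0912, 0.1908]
tcp_rot: [0.056, 3.137, 0.003]
wrist_force: [-3.1, 2.5, 9.0]
width: 0.743
```

```bash
python3 - <<'E'
from h import *
pose()
E
```

```text
t 49.52 tcp [0.5942 0.0912 0.1908] toolx 177.96 tilt [0.004  0.0019] F [-3.1  2.5  9. ] w 0.743 q1 6 q6 -82
```

Call:
{"api": "move_arm", "payload": {"deltas": [[[0,0,0],[0,0,0],-1],[[0,0,0],[0,0,0],-1],[[0,0,0],[0,0,0],-1],[[0,0,0],[0,0,0.3],-1],[[0,0,0],[0,0,0.7],-1],[[0,0,0],[0,0,0.8],-1]]}}

```text
time: 50.28
tool_pos: [0.5945, 0.0904, 0.2705]
tcp_rot: [0.056, 3.136, 0.001]
wrist_force: [-0.6, -0.0, 0.1]
width: 1.0
```

Call:
{"api": "move_arm", "payload": {"deltas": [[[0,0,-0.025],[-0.4,0.78,0],-1],[[0,0,-0.025],[-0.4,0.78,0],-1],[[0,0,-0.025],[-0.4,0.78,0],-1]]}}

```text
time: 50.65
tool_pos: [0.5515, 0.1695, 0.266]
tcp_rot: [-0.113, -3.138, 0.001]
wrist_force: [0.7, 0.0, 0.2]
width: 1.003
```

Call:
{"api": "move_arm", "payload": {"deltas": [[[0,0,-0.025],[-0.4,0.78,0],-1],[[0,0,-0.025],[-0.4,0.78,0],-1],[[0,0,-0.025],[-0.4,0.78,0],-1]]}}

```text
time: 51.02
tool_pos: [0.5123, 0.2468, 0.2664]
tcp_rot: [-0.176, -3.136, 0.001]
wrist_force: [-0.5, -0.2, -0.3]
width: 1.001
```

Call:
{"api": "move_arm", "payload": {"deltas": [[[0,0,-0.025],[-0.4,0.78,0],-1],[[0,0,-0.025],[-0.4,0.78,0],-1],[[0,0,-0.025],[-0.4,0.78,0],-1]]}}

```text
time: 51.4
tool_pos: [0.4729, 0.3243, 0.2667]
tcp_rot: [-0.238, -3.132, 0.002]
wrist_force: [-0.4, -0.3, -0.6]
width: 1.003
```

Call:
{"api": "move_arm", "payload": {"deltas": [[[0,0,-0.025],[-0.4,0.78,0],-1],[[0,0,-0.025],[-0.4,0.78,0],-1],[[0,0,-0.025],[-0.4,0.78,-0.4],-1],[[0,0,-0.025],[-0.4,0.78,-0.7],-1],[[0,0,-0.025],[-0.4,0.78,-0.7],-1]]}}

```text
time: 52.02
tool_pos: [0.4323, 0.3993, 0.1938]
tcp_rot: [-0.304, -3.123, 0.009]
wrist_force: [-0.5, 0.4, -0.1]
width: 1.001
```

```bash
python3 - <<'E'
from h import *
s=pose(); im,d,ci=snap('wrist'); show(tubs(im,d,ci,amin=400)); 
print();im,d,ci=snap('top','t10.png'); show(tubs(im,d,ci))
E
```

```text
t 52.02 tcp [0.4323 0.3993 0.1938] toolx 168.89 tilt [-0.0047 -0.0052] F [-0.5  0.4 -0.1] w 1.001 q1 40 q6 -39
blue xy 0.5440 0.1156 yaw 80.1  18x7 ztop 0.138 [ 13. 370.] [108. 233.  52.]
yellow xy 0.4339 0.4045 yaw -11.0  105x64 ztop 0.071 [285. 195.] [ 24. 255.  81.]

blue xy 0.5925 0.0972 yaw -2.2  106x65 ztop 0.216 [233. 168.] [108. 223.  67.]
yellow xy 0.8228 0.5442 yaw -38.3  42x27 ztop 0.111 [78. 89.] [ 22. 157. 126.]
yellow xy 0.5884 -0.0311 yaw -2.0  105x64 ztop 0.183 [281. 173.] [ 25. 255.  97.]
yellow xy 0.4817 0.4002 yaw -88.1  57x12 ztop 0.075 [121. 214.] [ 22.  161.5  71. ]
yellow xy 0.4199 0.3830 yaw 41.5  85x59 ztop 0.075 [122. 235.] [ 22. 158.  94.]
pink xy 0.2777 -0.4272 yaw -88.3  105x56 ztop 0.072 [426. 296.] [172. 129.  81.]
```

Call:
{"api": "move_arm", "payload": {"deltas": [[[0,0,0],[-0.01,0.02,-0.4],-1],[[0,0,0],[-0.01,0.02,-0.8],-1],[[0,0,0],[-0.01,0.02,-1.0],-1],[[0,0,0],[-0.01,0.02,-1.0],-1]]}}

```text
time: 52.62
tool_pos: [0.4318, 0.4038, 0.0969]
tcp_rot: [-0.302, -3.126, 0.002]
wrist_force: [0.1, 0.3, 0.7]
width: 1.001
```

Call:
{"api": "move_arm", "payload": {"deltas": [[[0,0,0],[0,0,-0.3],-1],[[0,0,0],[0,0,-0.48],-1],[[0,0,0],[0,0,-0.48],-1],[[0,0,0],[0,0,-0.48],0],[[0,0,0],[0,0,-0.48],0],[[0,0,0],[0,0,-0.48],0],[[0,0,0],[0,0,-0.48],0]]}}

```text
time: 53.5
tool_pos: [0.4327, 0.405, 0.0508]
tcp_rot: [0.302, 3.125, 0.002]
wrist_force: [-0.4, -1.5, 5.2]
width: 0.736
```

Call:
{"api": "move_arm", "payload": {"deltas": [[[0,0,0],[0,0,0.2],0],[[0,0,0],[0,0,0.6],0],[[0,0,0],[0,0,1.0],0],[[0,0,0],[0,0,1.0],0]]}}

```text
time: 54.0
tool_pos: [0.4343, 0.4067, 0.1548]
tcp_rot: [0.301, 3.121, 0.011]
wrist_force: [0.7, -0.1, -1.5]
width: 0.744
```

Call:
{"api": "move_arm", "payload": {"deltas": [[[0,0,0],[0,0,0.5],0],[[0,0,0],[0,0,1.0],0],[[0,0,0],[0,0,1.0],0],[[0,0,0],[0,0,1.0],0]]}}

```text
time: 54.5
tool_pos: [0.4311, 0.4038, 0.2479]
tcp_rot: [-0.302, -3.126, 0.002]
wrist_force: [0.4, 0.4, -2.0]
width: 0.743
```

```bash
python3 - <<'E'
from h import *
s=pose(); im,d,ci=snap('wrist'); show(tubs(im,d,ci,amin=400)); grab(.5895,-.0328,-2,s)
E
```

```text
t 54.50 tcp [0.4311 0.4038 0.2479] toolx 168.97 tilt [-0.0016 -0.0013] F [ 0.4  0.4 -2. ] w 0.743 q1 41 q6 -38
blue xy 0.4777 0.2265 yaw -54.1  274x22 ztop 0.195 [ 33. 358.] [108. 228.  60.]
yellow xy 0.4306 0.4034 yaw -10.9  102x67 ztop 0.269 [279. 269.] [ 24. 255.  98.]
need shift(/0.1) [ 1.584 -4.366] turn(/90) 0.1
```

Call:
{"api": "move_arm", "payload": {"deltas": [[[0,0,0],[0,0,0.3],0],[[0,0,0],[0,0,0.6],0],[[0,0,0],[0,0,0.6],0]]}}

```text
time: 54.92
tool_pos: [0.4323, 0.4048, 0.3097]
tcp_rot: [0.302, 3.126, 0.002]
wrist_force: [0.6, -0.3, -1.9]
width: 0.741
```

Call:
{"api": "move_arm", "payload": {"deltas": [[[0,0,0.02],[0.15,-0.43,0],0],[[0,0,0.02],[0.31,-0.87,0],0],[[0,0,0.02],[0.31,-0.87,0],0]]}}

```text
time: 55.3
tool_pos: [0.4625, 0.3141, 0.3058]
tcp_rot: [-0.258, -3.127, 0.006]
wrist_force: [0.3, 0.2, -1.0]
width: 0.74
```

Call:
{"api": "move_arm", "payload": {"deltas": [[[0,0,0.02],[0.31,-0.87,0],0],[[0,0,0.02],[0.31,-0.87,0],0],[[0,0,0.02],[0.31,-0.87,0],0]]}}

```text
time: 55.68
tool_pos: [0.4933, 0.2289, 0.3068]
tcp_rot: [-0.208, -3.131, 0.002]
wrist_force: [0.1, -0.1, -1.3]
width: 0.742
```

Call:
{"api": "move_arm", "payload": {"deltas": [[[0,0,0.02],[0.31,-0.87,0],0],[[0,0,0.02],[0.31,-0.87,0],0],[[0,0,0.02],[0.31,-0.87,0],0]]}}

```text
time: 56.05
tool_pos: [0.5245, 0.143, 0.3076]
tcp_rot: [-0.157, -3.135, 0.0]
wrist_force: [0.2, 0.6, -1.7]
width: 0.736
```

Call:
{"api": "move_arm", "payload": {"deltas": [[[0,0,0.02],[0.31,-0.87,0],0],[[0,0,0.02],[0.31,-0.87,0],0],[[0,0,0.02],[0.31,-0.87,0],0]]}}

```text
time: 56.42
tool_pos: [0.5558, 0.0567, 0.308]
tcp_rot: [-0.107, -3.138, -0.001]
wrist_force: [0.9, 1.2, -0.3]
width: 0.744
```

Call:
{"api": "move_arm", "payload": {"deltas": [[[0,0,0.02],[0.31,-0.45,0],0],[[0,0,0.02],[0.31,-0.88,0],0],[[0,0,0.02],[0.31,-0.88,0],0],[[0,0,0.02],[0.31,-0.88,0],0],[[0,0,0.02],[0.31,-0.88,0],0]]}}

```text
time: 57.05
tool_pos: [0.5866, -0.0296, 0.3091]
tcp_rot: [-0.052, -3.141, -0.001]
wrist_force: [-0.6, -0.3, -2.0]
width: 0.738
```

```bash
python3 - <<'E'
from h import *
s=pose(); im,d,ci=snap('wrist'); show(tubs(im,d,ci,amin=400)); grab(.588,-.0328,-2,s)
E
```

```text
t 57.05 tcp [ 0.5866 -0.0296  0.3091] toolx 178.09 tilt [-0.0002  0.0009] F [-0.6 -0.3 -2. ] w 0.738 q1 -5 q6 -93
blue xy 0.5928 0.0954 yaw -1.6  105x66 ztop 0.214 [408. 197.] [108. 222.  90.]
yellow xy 0.5864 -0.0302 yaw -2.3  103x67 ztop 0.330 [278. 258.] [ 24. 255. 115.]
need shift(/0.1) [ 0.014 -0.032] turn(/90) -0.001
```

Call:
{"api": "move_arm", "payload": {"deltas": [[[0,0,0],[0.01,-0.02,-0.3],0],[[0,0,0],[0.01,-0.02,-0.55],0],[[0,0,0],[0.01,-0.02,-0.75],0],[[0,0,0],[0.01,-0.02,-0.9],0],[[0,0,0],[0.01,-0.02,-0.9],0]]}}

```text
time: 57.72
tool_pos: [0.5869, -0.0333, 0.2178]
tcp_rot: [-0.055, -3.138, -0.0]
wrist_force: [0.7, -0.1, -0.9]
width: 0.739
```

Call:
{"api": "move_arm", "payload": {"deltas": [[[0,0,0],[0,0,-0.1],0],[[0,0,0],[0,0,-0.18],0],[[0,0,0],[0,0,-0.24],0],[[0,0,0],[0,0,-0.28],0],[[0,0,0],[0,0,-0.3],0],[[0,0,0],[0,0,-0.3],0]]}}

```text
time: 58.48
tool_pos: [0.5882, -0.0335, 0.1917]
tcp_rot: [0.056, 3.14, 0.0]
wrist_force: [-4.4, 0.9, 8.8]
width: 0.742
```

```bash
python3 - <<'E'
from h import *
pose()
E
```

```text
t 58.48 tcp [ 0.5882 -0.0335  0.1917] toolx 177.97 tilt [0.0014 0.0002] F [-4.4  0.9  8.8] w 0.742 q1 -6 q6 -94
```

Call:
{"api": "move_arm", "payload": {"deltas": [[[0,0,0],[0,0,0],-1],[[0,0,0],[0,0,0],-1],[[0,0,0],[0,0,0],-1],[[0,0,0],[0,0,0.3],-1],[[0,0,0],[0,0,0.7],-1],[[0,0,0],[0,0,0.9],-1]]}}

```text
time: 59.22
tool_pos: [0.5889, -0.0338, 0.2817]
tcp_rot: [0.056, 3.138, -0.0]
wrist_force: [-0.5, 0.7, 0.3]
width: 0.998
```

Call:
{"api": "move_arm", "payload": {"deltas": [[[0,0,0],[-0.9,0.3,0.1],1],[[0,0,0],[-0.9,0.3,0.1],1],[[0,0,0],[-0.9,0.3,0.1],1]]}}

```text
time: 59.6
tool_pos: [0.4962, -0.0031, 0.2892]
tcp_rot: [0.054, 3.141, 0.0]
wrist_force: [0.7, -0.3, -0.0]
width: 0.38
```

Call:
{"api": "move_arm", "payload": {"deltas": [[[0,0,0],[-0.9,0.6,0],1],[[0,0,0],[-0.9,0.6,0],1],[[0,0,0],[-0.9,0.6,0],1],[[0,0,0],[-0.9,0.6,0],1]]}}

```text
time: 60.1
tool_pos: [0.4087, 0.0561, 0.2893]
tcp_rot: [0.055, 3.14, -0.001]
wrist_force: [0.5, 0.4, -0.1]
width: -0.002
```

```bash
cat >> h.py <<'E'
def red(im,d,ci):
    hsv=cv2.cvtColor(im,cv2.COLOR_RGB2HSV);P=cloud(d,ci)
    m=((hsv[...,0]<8)|(hsv[...,0]>172))&(hsv[...,1]>150)&(hsv[...,2]>60)&(abs(P[...,2]-.085)<.015)&(abs(P[...,1]-.178)<.05)
    if m.sum()>20:
        q=P[m]; r=cv2.minAreaRect((q[:,:2]*1000).astype(np.float32)); print('red',m.sum(),np.median(q,0).round(4),np.round(r[0],1),np.round(r[1],1))
E
python3 - <<'E'
from h import *
s=pose()
for n in('wrist','top'):
    im,d,ci=snap(n,n+'11.png'); show(tubs(im,d,ci,amin=100)); red(im,d,ci)
im,d,ci=snap('scene'); cv2.imwrite('pics/s11.png',cv2.resize(im[120:320,100:420,::-1],None,fx=2.4,fy=2.4))
E
```

```text
t 60.10 tcp [0.4087 0.0561 0.2893] toolx 177.99 tilt [ 0.001  -0.0004] F [ 0.5  0.4 -0.1] w -0.002 q1 4 q6 -84
blue xy 0.4734 0.0871 yaw 16.5  157x26 ztop 0.148 [323. 290.] [108. 229.  60.]
yellow xy 0.4817 0.0053 yaw -29.4  181x56 ztop 0.149 [214. 291.] [ 24. 255.  81.]
yellow xy 0.4061 0.0224 yaw -34.4  19x3 ztop 0.356 [188. 351.] [ 24. 247.  73.]
red 884 [0.4807 0.179  0.084 ] [482.8 179.3] [40.3 40.5]
blue xy 0.5455 0.0933 yaw 3.5  203x69 ztop 0.216 [232. 163.] [108.  225.   67.5]
yellow xy 0.5461 -0.0292 yaw -2.1  190x64 ztop 0.215 [282. 169.] [ 24. 255.  90.]
pink xy 0.2777 -0.4272 yaw -88.4  104x56 ztop 0.073 [426. 296.] [172. 130.  80.]
```

View pics/s11.png

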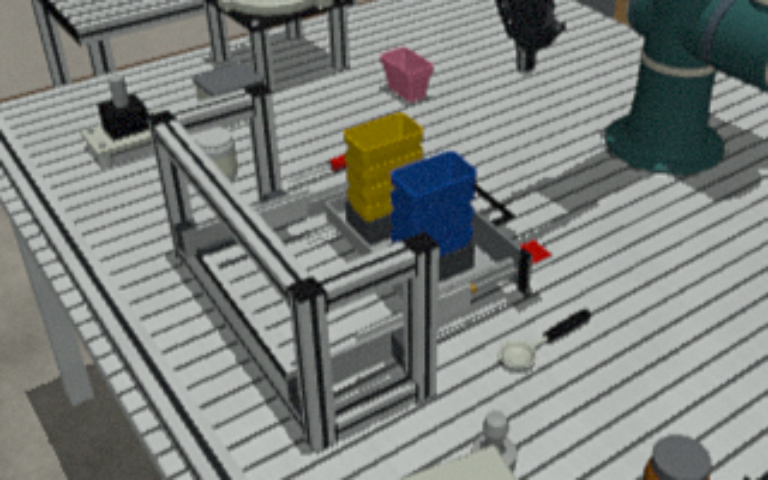

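View pics/wrist11.png

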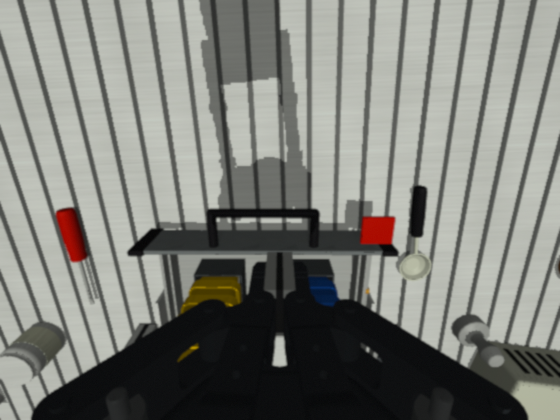

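Both stacks top out at about 0.213 and no loose tubs remain. The red paddle is at (0.481, 0.179). Moving over it with the gripper shut.

Call:
{"api": "move_arm", "payload": {"deltas": [[[0,0,0],[0.36,0.6,0],1],[[0,0,0],[0.36,0.6,0],1],[[0,0,0],[0.36,0.6,0],1]]}}

```text
time: 60.62
tool_pos: [0.4442, 0.1162, 0.2887]
tcp_rot: [-0.054, -3.14, 0.001]
wrist_force: [-0.6, -0.3, -0.5]
width: 0.002
```

Call:
{"api": "move_arm", "payload": {"deltas": [[[0,0,0],[0.36,0.6,0],1],[[0,0,0],[0.36,0.6,-0.4],1],[[0,0,0],[0.36,0.6,-0.9],1],[[0,0,0],[0.36,0.6,-0.9],1]]}}

```text
time: 61.12
tool_pos: [0.4761, 0.1742, 0.1948]
tcp_rot: [-0.057, -3.131, 0.006]
wrist_force: [-0.5, 0.2, 0.2]
width: -0.001
```

Call:
{"api": "move_arm", "payload": {"deltas": [[[0,0,0],[0,0,-0.4],1],[[0,0,0],[0,0,-0.7],1],[[0,0,0],[0,0,-0.95],1],[[0,0,0],[0,0,-0.95],1],[[0,0,0],[0,0,-0.95],1]]}}

```text
time: 61.75
tool_pos: [0.4816, 0.1763, 0.1068]
tcp_rot: [0.057, 3.138, 0.001]
wrist_force: [0.2, 0.3, -0.3]
width: -0.0
```

```bash
python3 - <<'E'
from h import *
s=pose(); im,d,ci=snap('wrist','w12.png'); red(im,d,ci)
E
```

```text
t 61.75 tcp [0.4816 0.1763 0.1068] toolx 177.93 tilt [0.0033 0.0009] F [ 0.2  0.3 -0.3] w -0.000 q1 17 q6 -71
red 2717 [0.475  0.1819 0.0839] [480.8 180.3] [41.7 37.5]
```

View pics/w12.png

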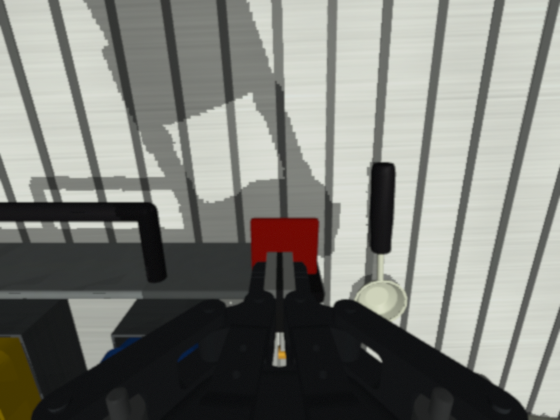

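Call:
{"api": "move_arm", "payload": {"deltas": [[[0,0,0],[0,0,-0.15],1],[[0,0,0],[0,0,-0.22],1],[[0,0,0],[0,0,-0.28],1],[[0,0,0],[0,0,-0.32],1],[[0,0,0],[0,0,-0.32],1]]}}

```text
time: 62.42
tool_pos: [0.4813, 0.1764, 0.0738]
tcp_rot: [0.055, 3.138, -0.0]
wrist_force: [-0.5, -1.4, 8.7]
width: 0.0
```

```bash
python3 - <<'E'
from h import *
s=pose()
E
```

```text
t 62.42 tcp [0.4813 0.1764 0.0738] toolx 178.01 tilt [ 0.0026 -0.0001] F [-0.5 -1.4  8.7] w 0.000 q1 17 q6 -71
```

Call:
{"api": "move_arm", "payload": {"deltas": [[[0,0,0],[0.05,-0.002,-0.01],1],[[0,0,0],[0.1,-0.003,-0.01],1],[[0,0,0],[0.15,-0.005,-0.01],1],[[0,0,0],[0.2,-0.007,-0.01],1],[[0,0,0],[0.25,-0.009,-0.01],1],[[0,0,0],[0.3,-0.01,-0.01],1],[[0,0,0],[0.3,-0.01,-0.01],1]]}}

```text
time: 63.3
tool_pos: [0.5127, 0.1753, 0.0737]
tcp_rot: [0.055, 3.136, 0.0]
wrist_force: [0.7, -3.0, 11.2]
width: 0.003
```

```bash
python3 - <<'E'
from h import *
s=pose(); im,d,ci=snap('wrist'); red(im,d,ci); im,d,ci=snap('top'); show(tubs(im,d,ci)[:3])
E
```

```text
t 63.30 tcp [0.5127 0.1753 0.0737] toolx 178.00 tilt [ 0.0052 -0.0001] F [ 0.7 -3.  11.2] w 0.003 q1 16 q6 -72
red 1943 [0.505  0.1869 0.0713] [513.5 179.3] [41.5 37. ]
blue xy 0.6264 0.0959 yaw -1.5  106x65 ztop 0.216 [234. 155.] [108.  222.   67.5]
yellow xy 0.8235 0.5439 yaw -35.4  43x27 ztop 0.111 [78. 89.] [ 22.  157.  131.5]
yellow xy 0.6219 -0.0320 yaw -2.0  105x64 ztop 0.216 [282. 158.] [ 24. 255.  94.]
```

Call:
{"api": "move_arm", "payload": {"deltas": [[[0,0,0],[0,0,0.14],1],[[0,0,0],[0,0,0.14],1],[[0,0,0],[0.1,-0.003,0.14],1],[[0,0,0],[0.2,-0.007,0.14],1],[[0,0,0],[0.3,-0.01,0.14],1],[[0,0,0],[0.4,-0.014,0.14],1],[[0,0,0],[0.5,-0.017,0.14],1],[[0,0,0],[0.6,-0.02,0.14],1],[[0,0,0],[0.7,-0.024,0.14],1],[[0,0,0],[0.8,-0.028,0.14],1],[[0,0,0],[0.9,-0.031,0.14],1],[[0,0,0],[0.9,-0.031,0.14],1]]}}

```text
time: 64.9
tool_pos: [0.602, 0.1725, 0.0861]
tcp_rot: [0.056, 3.138, 0.001]
wrist_force: [0.6, 0.4, 0.5]
width: 0.002
```

```bash
python3 - <<'E'
from h import *
s=pose(); im,d,ci=snap('wrist'); red(im,d,ci); im,d,ci=snap('top'); show(tubs(im,d,ci)[:3])
E
```

```text
t 64.90 tcp [0.602  0.1725 0.0861] toolx 177.95 tilt [0.0033 0.0008] F [0.6 0.4 0.5] w 0.002 q1 14 q6 -74
red 3317 [0.5869 0.1782 0.0839] [594.  175.7] [41.7 37.9]
blue xy 0.6764 0.0939 yaw -1.7  164x65 ztop 0.216 [236. 127.] [109. 215.  69.]
yellow xy 0.8232 0.5432 yaw -35.4  42x28 ztop 0.111 [78. 89.] [ 22. 154. 134.]
yellow xy 0.7001 -0.0348 yaw -2.0  107x64 ztop 0.215 [284. 130.] [ 24. 255.  89.]
```

Call:
{"api": "move_arm", "payload": {"deltas": [[[0,0,0],[0.07,-0.002,0],1],[[0,0,0],[0.14,-0.005,0],1],[[0,0,0],[0.21,-0.007,0],1],[[0,0,0],[0.28,-0.01,0],1],[[0,0,0],[0.34,-0.012,0],1],[[0,0,0],[0.38,-0.013,0],1],[[0,0,0],[0.42,-0.015,0],1],[[0,0,0],[0.44,-0.015,0],1],[[0,0,0],[0.44,-0.015,0],1]]}}

```text
time: 66.12
tool_pos: [0.6442, 0.1706, 0.0852]
tcp_rot: [0.056, 3.14, -0.0]
wrist_force: [0.2, 0.3, -0.4]
width: -0.0
```

```bash
python3 - <<'E'
from h import *
s=pose(); im,d,ci=snap('wrist'); red(im,d,ci); im,d,ci=snap('top'); show(tubs(im,d,ci)[:3])
E
```

```text
t 66.12 tcp [0.6442 0.1706 0.0852] toolx 177.97 tilt [ 0.0007 -0.0002] F [ 0.2  0.3 -0.4] w -0.000 q1 13 q6 -75
red 3620 [0.6274 0.1763 0.0839] [634.6 173.6] [42.5 40.1]
blue xy 0.7446 0.0918 yaw -1.7  106x65 ztop 0.216 [238. 115.] [109. 209.  70.]
yellow xy 0.7404 -0.0362 yaw -1.9  107x64 ztop 0.215 [285. 116.] [ 24. 255.  89.]
pink xy 0.2777 -0.4264 yaw -88.4  105x56 ztop 0.073 [426. 296.] [172. 129.  87.]
```

Call:
{"api": "move_arm", "payload": {"deltas": [[[0,0,0],[0.02,-0.001,0],1],[[0,0,0],[0.04,-0.001,0],1],[[0,0,0],[0.06,-0.002,0],1],[[0,0,0],[0.07,-0.002,0],1],[[0,0,0],[0.07,-0.002,0],1]]}}

```text
time: 66.85
tool_pos: [0.651, 0.1704, 0.0852]
tcp_rot: [0.056, 3.141, -0.0]
wrist_force: [-0.8, -0.9, 0.5]
width: -0.007
```

Call:
{"api": "move_arm", "payload": {"deltas": [[[0,0,0],[0.01,0,0],1],[[0,0,0],[0.02,0,0],1],[[0,0,0],[0.02,0,0],1]]}}

```text
time: 67.22
tool_pos: [0.6515, 0.1704, 0.0852]
tcp_rot: [-0.055, -3.138, 0.001]
wrist_force: [-4.2, -1.6, 3.4]
width: 0.0
```

```bash
python3 - <<'E'
from h import *
s=pose(); im,d,ci=snap('wrist'); red(im,d,ci); im,d,ci=snap('top'); show(tubs(im,d,ci)[:3])
E
```

```text
t 67.22 tcp [0.6515 0.1704 0.0852] toolx 177.97 tilt [-0.0028 -0.0004] F [-4.2 -1.6  3.4] w 0.000 q1 13 q6 -75
red 3627 [0.6347 0.1761 0.0839] [640.8 174. ] [41.5 37.6]
blue xy 0.7257 0.0917 yaw -0.8  159x64 ztop 0.217 [239. 113.] [109. 206.  71.]
yellow xy 0.8227 0.5443 yaw -38.8  42x27 ztop 0.112 [78. 89.] [ 22.  156.  139.5]
yellow xy 0.7472 -0.0365 yaw -2.0  106x64 ztop 0.215 [285. 113.] [ 24. 255.  89.]
```

Call:
{"api": "move_arm", "payload": {"deltas": [[[0,0,0],[0.015,0,0],1],[[0,0,0],[0.025,0,0],1],[[0,0,0],[0.025,0,0],1]]}}

```text
time: 67.7
tool_pos: [0.6516, 0.1704, 0.0852]
tcp_rot: [-0.055, -3.133, 0.002]
wrist_force: [-12.3, -1.6, 9.7]
width: -0.004
```

Call:
{"api": "move_arm", "payload": {"deltas": [[[0,0,0],[-0.08,0,0],1],[[0,0,0],[-0.1,0,0],1],[[0,0,0],[-0.1,0,0.5],1],[[0,0,0],[-0.2,0,1.0],1],[[0,0,0],[-0.2,0,1.0],1]]}}

```text
time: 68.32
tool_pos: [0.6393, 0.1715, 0.1919]
tcp_rot: [0.055, 3.129, 0.005]
wrist_force: [0.3, -0.5, -0.3]
width: 0.001
```

Call:
{"api": "move_arm", "payload": {"deltas": [[[0,0,0],[-0.9,-0.3,0.7],1],[[0,0,0],[-0.9,-0.3,0.7],1],[[0,0,0],[-0.9,-0.3,0.7],1]]}}

```text
time: 68.7
tool_pos: [0.5453, 0.1403, 0.2581]
tcp_rot: [0.056, 3.136, 0.002]
wrist_force: [0.1, 0.1, 0.7]
width: -0.0
```

Call:
{"api": "move_arm", "payload": {"deltas": [[[0,0,0],[-0.9,0,0],1],[[0,0,0],[-0.9,0,0],1],[[0,0,0],[-0.9,0,0],1]]}}

```text
time: 69.08
tool_pos: [0.4543, 0.1407, 0.2538]
tcp_rot: [-0.054, -3.14, 0.0]
wrist_force: [0.3, 0.8, -0.6]
width: -0.001
```

```bash
python3 - <<'E'
from h import *
s=pose(); im,d,ci=snap('top','t13.png'); show(tubs(im,d,ci)); red(im,d,ci)
im2,d2,ci2=snap('scene')
cv2.imwrite('pics/fin.png',np.hstack([im[...,::-1],im2[...,::-1]])[:, :, :][::1])
cv2.imwrite('pics/fin.png',cv2.resize(np.vstack([cv2.resize(im[30:330,40:500,::-1],(600,391)),im2[100:309,90:410,::-1].repeat(1,0) if 0 else cv2.resize(im2[130:290,90:410,::-1],(600,300))]),(520,599)))
E
```

```text
t 69.08 tcp [0.4543 0.1407 0.2538] toolx 178.01 tilt [-0.001  -0.0002] F [ 0.3  0.8 -0.6] w -0.001 q1 14 q6 -74
blue xy 0.7516 0.0916 yaw -1.5  106x65 ztop 0.216 [239. 113.] [109. 206.  69.]
yellow xy 0.7479 -0.0365 yaw -2.0  108x64 ztop 0.215 [285. 113.] [ 24. 255.  85.]
pink xy 0.2777 -0.4264 yaw -88.3  104x56 ztop 0.072 [426. 296.] [172. 129.  83.]
red 35 [0.6546 0.183  0.0864] [655.2 181.6] [13.9 25. ]
```

View pics/fin.png

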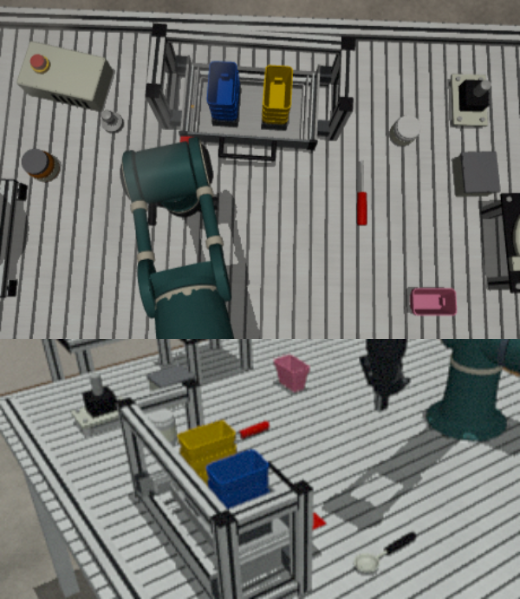

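The final view shows the drawer home, with the stacks back at their starting x (0.752 and 0.748) and tops at about 0.213. The bench is clear of blue and yellow tubs and the bystanders look unmoved. Handing in.

```bash
python3 -c "
from workcell import order
print(order.finish_job())"
```

```text
the job is handed in; nothing more can be done
None
```

The job is done and handed in at about 69 s of the 210 s allowed.

I pulled the drawer out until it locked; a push back was blocked at 0.160. I then nested all six loose tubs: three blue on the left stack, three yellow on the right. Finally I pressed the release and pushed the drawer home.

**Last checks:**
- **Stacks:** both tops read 0.215–0.216 m. The top camera reads about 3 mm high, so this matches the 0.213 m expected for fully nested stacks.
- **Drawer:** the stacks are back within 1 mm of their starting x. The push met a firm stop at about 12 N before I backed off.
- **Bench:** no blue or yellow tubs are left. I measured the pink look-alike as unmoved; the other things I checked only by eye in the final pictures, and they look untouched.

**Small disagreement:** the blue stack's top sits about 4 mm to the left of where the bottom tub's rim was, which fits the play between nested tubs. The two cameras differed by 2–4 mm throughout. No check failed.

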